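# Copy a bracket's corner angle to a mitre fence with a sliding bevel

### The arm

A 7-joint arm with a two-finger parallel gripper is mounted at the origin on the work surface. World frame = base frame: x ahead of the robot, y to its left, z up, the work surface at z = 0. Lengths are in m, angles in rad, forces in N, time in s.
With the tool pointing down it reaches from about 0.4 to 0.85 m from the base axis. Payload 4.5 kg.
Tool frame: the origin (TCP) lies between the finger pads; the fingertips stand 11 mm ahead of it and the grasp point (between the pads) lies 8 mm behind it; z points along the fingers, y is the direction in which the jaws open and shut (so a half turn about z gives the same grasp; the last joint's range is limited). The gripper opens to 88 mm and grips with 3 to 60 N. Pads are 18 mm wide; open, the fingers measure 123 mm over their backs; the gripper's body (75 mm by 187 mm) begins 45 mm behind the grasp point.
Start: joints at [1.382, 0.689, -0.195, 1.565, 0.157, 0.902, -0.215], TCP at [0.138, -0.61, 0.25] pointing down, gripper open.
Joint ranges: [-3.01, 3.01], [-0.46, 2.08], [-1.47, 1.51], [0.13, 2.56], [-1, 4.14], [0.04, 2.09], [-2.66, 2.66]. Speed limits (rad/s): [2.57, 2.57, 3.14, 3.14, 3.14, 3.14, 3.14].

### API

Orientations are given as a unit quaternion [x, y, z, w].
In Python, from workcell import env gives the robot as it stands.
- The arm moves only by the tool step_arm, never from a script. Its argument "deltas" is a list of rows, each a list of 3 entries, a list of its own where there are three numbers: the finger opening in m, from 0 to 0.0881, then the shift along the tool's x, y, z in m, then the turn, a rotation vector about the tool's x, y, z in rad. A call has 1 to 8 rows; each row shifts and turns the commanded pose from where the row before left it, along the tool's axes as they then stand; what a row does not reach is not made up. A row lasts 1/12 s, in which the tool goes at most 41.7 mm and 7.16 degrees, less where a joint would pass 70% of its speed; a pose out of reach is approached as far as the arm can. A call with a gripper value outside its range is refused whole. The fingers move at their own pace and stop on an object; the grip force is fixed at half the most. Time passes only in rows, so rows that do not move let the fingers close. It gives the time, the measured TCP pose, the force and the opening at its end, in the units of the state.
- env.read_state(): the state, without advancing time (a new reading comes with each control period).
- env.get_image(name): name is "scene" or "side" or "wrist"; returns (picture, depth): 384x512x3 uint8, blue, green, red; 384x512 float32, m along the optical axis (not along the pixel's ray), 0 where there is no reading.
- env.calibration(name): a dict with "fx", "fy", "cx", "cy" (pixels), "extrinsics" (4x4, takes a point from camera to world coordinates); the wrist camera has in their place "tool_from_camera" (4x4, takes a point from camera to tool coordinates, whose origin is the TCP and whose axes are the flange's). Camera axes: x right, y up, looking along -z (the intrinsics and any distortion apply to the point x, -y, -z); pixel columns grow to the right and rows downward; lengths in m; the calibration is good to about 2 mm. A picture is of the moment at which its call begins: read the wrist's pose just before it. calibration takes no time and is no camera call.
- env.job_done(): hands the job in, once; it reports no verdict.
Trained networks look in the newest picture that a camera, given by its name, has taken for a name from the list of things; names that differ only in an ending like _2 or _b are one class to them, and where a whole thing is asked for, a point or a joint stands for the part that bears it (a point fixed in the world has none). Each returns a list of dicts, best first, with "conf" (0 to 1); they miss things now and then, are a little off and sometimes report something else, mostly with a low value. They report only what shows in the picture. A call takes as long as a camera call. They do not tell look-alikes from the thing itself.
- env.recognise(camera, label): "bbox" ([left, top, right, bottom] in pixels, round what is visible of it).
- env.trace(camera, label): "mask" (384x512 bool, what is visible of it) and "bbox" ([left, top, right, bottom] in pixels, round what is visible of it).
- env.tip_of(camera, label): "xy" ([column, row] in pixels: a listed point, or the origin of a listed thing).
The state is a dict: "time": time; "joint_positions": joint angles; "qvel": joint speeds; "tau": joint torques, N m; "tool_pos": TCP position; "eef_rot": TCP orientation; "ft_force": force on the tool from outside, world axes, zero at the start; "ft_torque": the same for the moment, N m; "finger_gap": finger opening in m.
Only numpy, scipy, OpenCV 4.12 (cv2) and the standard library are available. Lean on these libraries where they do the work, as an engineer would, in place of code of your own. Each camera call takes 0.05 s, during which the arm holds its last target.

### The job

Copy the corner angle of the wooden bracket to the aluminium mitre fence with the sliding bevel: slide the bevel up with its stock flat on the bracket's near edge until the corner has swung its blade flush along the other leg, press it home there a moment, let go and push the lock lever fully down while it lies there. Then lay the locked bevel on the fence in the same way, its blade pushing the swinging bar round until stock and blade are pressed home flush, and leave it lying flat there. Press home with 3 to 10 N, never over 15, touch bracket and fence with the bevel only, and leave the other things alone.

Things in the scene. Friction and masses are not known exactly. Their poses are not given: they have to be found in the camera images.
- bevel: Sliding bevel, loose, lying flat, about 0.55 kg. Dark wood stock: x -15..15, y -90..160, 20 high, brass butt at the -y end; upright grip rib on it 18 thick (x), 60 long (y -30..30), z 20..62 (all mm). Origin: underside, below the rib's middle; z up. Working face: its +x side (plane x = 15).
- blade: Bevel's steel blade: 24 wide, 110 long from pivot, z 7..13 above the stock's underside; on it, a brass disc of radius 34 at z 22..25. Origin: pivot axis (bevel x 15, y 115 mm), underside level; x axis pivot to tip; working edge y = -12, pivot end round. Its x along bevel +x = square to the stock; turning left opens it. Friction 0.05 N m, stays where left; clamped while the lever is down.
- lever (a joint): Bevel's lock lever: 0 = raised (blade free), 0.70 rad = fully down (blade clamped), shut above 0.62. Its axis lies along bevel x at bevel y = 143, 42 mm above the underside. It stays where left; up to about 12 N straight down on its pad closes it past a dead centre, then it meets a hard stop.
- lever_pad (a point): Pressing point on top of the lever, 46 mm from its axis. The polished steel paddle, 18 wide and 56 long, points from the bevel's nose back towards the grip, centred at bevel x = 2 mm. Raised, this point is 77 mm above the stock's underside at bevel y = 112; shut, 49 mm above at y = 97.
- pattern: Wooden bracket to copy, fixed. First leg 34 wide, 100 long, 20 high (mm). Origin: outer corner, bench level; the leg fills x 0..34, y -100..0. Its near (datum) edge is the face x = 0, looking to -x, towards the robot; the bevel's working face goes against it with bevel x along pattern x, so that the grip is beyond the leg's -y end.
- pattern_arm: Bracket's second leg, rigid: 24 wide, 120 long, 20 high (mm). Origin: the corner; x axis along the leg away from the corner; outer face y = 0 (wood on the -y side): the blade's working edge goes flush against it. Turned 0.20 to 0.50 rad left of pattern +x, different each time, always more open than the blade at the start.
- fence: Mitre fence's fixed part, aluminium on a thin dark plate, same layout and size as the bracket's first leg: origin at the corner (the bar's pivot), datum edge the face x = 0 looking to -x, body x 0..34, y -100..0, 20 high (mm). Always parallel to the bracket, so the bar is right when parallel to the bracket's second leg.
- fence_arm: Fence's swinging aluminium bar: 20 wide, 120 long, 20 high (mm). Origin: the corner, its vertical pivot; x axis along the bar; working face y = 0 (metal on the -y side). Friction 0.10 N m, stays where left. Starts 0.70 to 0.85 rad left of fence +x, too open; the blade pushes it closed (to the right).
- bevel_face (a point): Point on the bevel's working face, at bevel x = 15, y = 30, z = 10 mm.
- tin: Bystander: low polish tin, 64 mm across, 45 high. Origin at the centre of its underside.
- spoon: Bystander: wooden spoon about 180 mm long lying beyond the work.
- sanding_block: Bystander: cork sanding block 55 x 100 x 35 mm. Origin at the centre of its underside.
Things that resemble listed ones, but are neither listed nor needed, are in the scene too. Leave any pink or red look-alike of the pattern alone.

How it is judged:
On the way, in this order (a step that is already met when the one before it is completed fails the run):
1. the unlocked bevel is flush on the bracket: stock along the datum edge, blade pressed along the second leg (angle between the x axis of blade and the x axis of pattern_arm, either way round below 0.025 rad and angle between the y axis of bevel and the y axis of pattern, either way round below 0.03 rad and x of bevel_face in the frame of pattern above -0.0025 m and horizontal distance between blade and pattern_arm below 0.022 m and contact force between blade and pattern_arm above 2 N and value of joint lever below 0.5 rad), for 0.2 s.
2. the lock lever is pressed down while the bevel still lies flush on the bracket (angle between the x axis of blade and the x axis of pattern_arm, either way round below 0.025 rad and angle between the y axis of bevel and the y axis of pattern, either way round below 0.03 rad and x of bevel_face in the frame of pattern above -0.005 m and horizontal distance between blade and pattern_arm below 0.022 m and value of joint lever above 0.62 rad), for 0.2 s.
3. the locked bevel is flush on the fence: stock along the datum edge, blade pressed along the swinging bar (angle between the x axis of blade and the x axis of fence_arm, either way round below 0.025 rad and angle between the y axis of bevel and the y axis of fence, either way round below 0.03 rad and x of bevel_face in the frame of fence above -0.0025 m and horizontal distance between blade and fence_arm below 0.022 m and contact force between blade and fence_arm above 2 N and value of joint lever above 0.62 rad), for 0.2 s.
At the end, for the whole second after the job is handed in: Fence bar parallel to the bracket's second leg within 0.04 rad; lever down (over 0.62); bevel flat and still on the bench, stock along the fence's datum edge (6 mm, 0.05 rad), blade along its bar (0.05 rad), blade pivot within 26 mm of the fence's corner (angle between the x axis of fence_arm and the x axis of pattern_arm, either way round below 0.04 rad and angle between the x axis of blade and the x axis of fence_arm, either way round below 0.05 rad and angle between the y axis of bevel and the y axis of fence, either way round below 0.05 rad and x of bevel_face in the frame of fence above -0.006 m and horizontal distance between blade and fence_arm below 0.026 m and value of joint lever above 0.62 rad and angle between bevel's own z axis and vertical below 0.04 rad and height (world z) of bevel below 0.004 m and linear speed of bevel below 0.02 m/s); the robot touches nothing.
It fails at once if the bevel is pressed on the bracket or the fence with more than 15 N (contact force between bevel and pattern above 15 N or contact force between bevel and fence above 15 N).
It fails at once if the gripper or arm touches the bracket or the fence (contact force between any of the fingers, the arm and pattern above 1 N or contact force between any of the fingers, the arm and fence above 1 N).
It fails at once if the tin, the spoon or the sanding block is moved by more than 20 mm (distance of any of tin, spoon, sanding_block from where it was at the start of the episode above 0.02 m).
It also fails if it takes over 72 s, if anything falls off the work surface, if the arm or the gripper's body presses on something with over 40 N, if the wrist force passes 120 N, or if a joint passes its speed limit or range.

## Working session

There is one attempt and no reset: what is moved stays moved. The work goes in short steps, Python scripts to look and compute and a tool call to move; the robot and the scene stay as the last step left them, time stands still between calls to the robot, and variables do not carry over. Pictures are saved under pics/ and viewed, and the job is handed in when it is done.

Besides the shell and the picture viewer there is one more tool, called after "Emit:" as a command line: name --argument value ..., lists and objects as JSON in quotes. step_arm: Moves the arm, as the interface text tells. Its arguments: {"type":"object","properties":{"deltas":{"type":"array"}},"required":["deltas"]}

```bash
mkdir -p pics; ls
cat > h.py <<'E'
import numpy as np, cv2
from workcell import env
from scipy.spatial.transform import Rotation as R
def st():
    s=env.read_state(); return s
def T_tool(s=None):
    s=s or env.read_state(); T=np.eye(4); T[:3,:3]=R.from_quat(s['eef_rot']).as_matrix(); T[:3,3]=s['tool_pos']; return T
def cam(name):
    c=env.calibration(name)
    E=np.array(c['extrinsics']) if 'extrinsics' in c else T_tool()@np.array(c['tool_from_camera'])
    return c,E
def px2w(name,uv,depth=None,z=None,ce=None):
    c,E=ce or cam(name); uv=np.atleast_2d(np.asarray(uv,float))
    d=np.stack([(uv[:,0]-c['cx'])/c['fx'],-(uv[:,1]-c['cy'])/c['fy'],-np.ones(len(uv))],1)
    if z is not None:
        w=d@E[:3,:3].T; t=(z-E[2,3])/w[:,2]; return E[:3,3]+w*t[:,None]
    return (d*np.asarray(depth).reshape(-1,1))@E[:3,:3].T+E[:3,3]
def w2px(name,p,ce=None):
    c,E=ce or cam(name); p=np.atleast_2d(p); q=(p-E[:3,3])@E[:3,:3]
    return np.stack([c['cx']+c['fx']*q[:,0]/-q[:,2],c['cy']-c['fy']*q[:,1]/-q[:,2]],1)
E
python3 - <<'E'
from h import *
print(env.calibration('scene'));print(env.calibration('side'));print(env.calibration('wrist'))
for n in ['scene','side','wrist']:
    im,d=env.get_image(n); cv2.imwrite(f'pics/{n}0.png',im); np.save(f'{n}0.npy',d)
print(st())
E
```

```text
pics
{'fx': 419.09163305456974, 'fy': 419.09163305456974, 'cx': 259.5300980897169, 'cy': 197.48228209244851, 'extrinsics': array([[-0.82972742, -0.47844384,  0.28747851,  0.80315404],
       [ 0.55816644, -0.70971676,  0.42982827,  0.43306296],
       [-0.00162037,  0.51710116,  0.85592275,  0.98192651],
       [ 0.        ,  0.        ,  0.        ,  1.        ]])}
{'fx': 367.8256193294934, 'fy': 367.8256193294934, 'cx': 251.841475563384, 'cy': 194.76105638919876, 'extrinsics': array([[-0.90310054,  0.22680657, -0.36464803,  0.17645539],
       [-0.42930444, -0.49730612,  0.75391268,  0.65652828],
       [-0.01034935,  0.83740396,  0.5464865 ,  0.56664129],
       [ 0.        ,  0.        ,  0.        ,  1.        ]])}
{'fx': 310.5166884812622, 'fy': 310.5166884812622, 'cx': 255.81115142811774, 'cy': 193.5221064445367, 'tool_from_camera': array([[-9.02982970e-04,  9.50605515e-01,  3.10400288e-01,
         8.13918998e-02],
       [ 9.99999509e-01,  7.31341989e-04,  6.69344732e-04,
         5.90377352e-05],
       [ 4.09274030e-04,  3.10400740e-01, -9.50605709e-01,
        -1.35942004e-01],
       [ 0.00000000e+00,  0.00000000e+00,  0.00000000e+00,
         1.00000000e+00]])}
{'time': 0.15, 'joint_positions': array([ 1.38178553,  0.6898147 , -0.19450639,  1.56608321,  0.15730879,
        0.90249707, -0.21512307]), 'qvel': array([ 5.25580284e-04, -3.28239557e-03, -4.76025595e-04, -3.19208009e-03,
        3.71570022e-05, -3.59964498e-04,  5.56525301e-04]), 'tau': array([-2.17703957e-03, -5.27861202e+01, -1.26862261e+00, -1.53584772e+01,
       -5.24727849e-02,  3.89023597e-03,  1.16907877e-04]), 'tool_pos': array([ 0.13795943, -0.60911306,  0.24908497]), 'eef_rot': array([ 9.93798983e-01,  1.11189396e-01, -1.38242582e-04, -6.93064226e-04]), 'ft_force': array([0.74720611, 1.06195268, 0.39418392]), 'ft_torque': array([ 0.03369973, -0.04348369,  0.04155818]), 'finger_gap': 0.08786401621721819}
```

View pics/scene0.png

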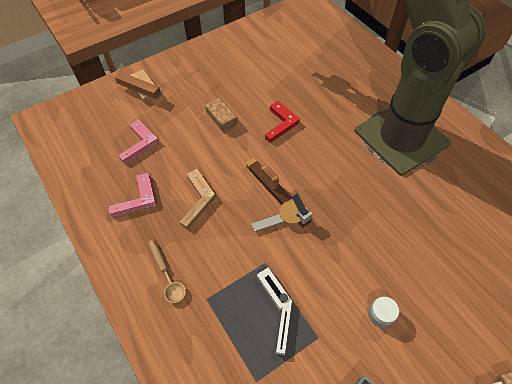

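View pics/side0.png

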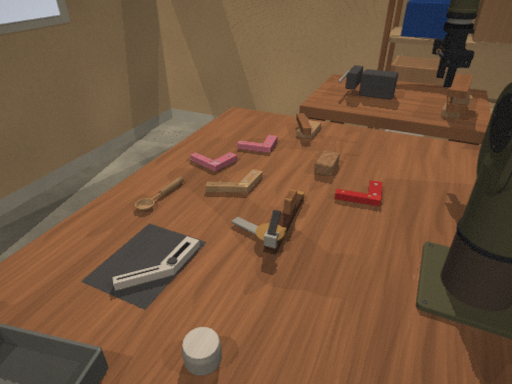

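Run:
```python
from h import *
ce=cam('scene'); d=np.load('scene0.npy')
for l in ['bevel','blade','lever_pad','pattern','pattern_arm','fence','fence_arm','bevel_face','tin','spoon','sanding_block']:
    for r in env.tip_of('scene',l)[:3]:
        uv=np.array(r['xy']); i=np.clip(uv.round().astype(int),0,[511,383]); 
        print(l,round(r['conf'],2),uv.round(1),px2w('scene',uv,depth=d[i[1],i[0]],ce=ce).round(3), px2w('scene',uv,z=0,ce=ce).round(3))
```

```text
bevel 0.74 [270.6 186.7] [[ 0.436 -0.062  0.019]] [[ 0.428 -0.072 -0.   ]]
bevel 0.58 [289.4 304.9] [[0.585 0.23  0.018]] [[0.581 0.226 0.   ]]
bevel 0.48 [267.6 193.2] [[ 0.447 -0.06  -0.002]] [[ 0.447 -0.059  0.   ]]
blade 0.73 [289.2 218.8] [[0.454 0.049 0.024]] [[0.445 0.039 0.   ]]
blade 0.45 [292.2 304.6] [[ 0.574  0.229 -0.002]] [[0.575 0.229 0.   ]]
lever_pad 0.53 [294.4 200.3] [[0.428 0.031 0.07 ]] [[ 0.4    0.001 -0.   ]]
pattern 0.87 [215.5 197.7] [[ 0.574 -0.126  0.001]] [[ 0.574 -0.127  0.   ]]
pattern 0.77 [157.2 204. ] [[ 0.715 -0.2   -0.003]] [[ 0.715 -0.198  0.   ]]
pattern 0.71 [159.6 146.3] [[ 0.619 -0.374 -0.003]] [[ 0.62  -0.372  0.   ]]
pattern_arm 0.82 [156.8 203.5] [[ 0.715 -0.202 -0.003]] [[ 0.715 -0.2    0.   ]]
pattern_arm 0.59 [294.9 128. ] [[ 0.245 -0.206 -0.002]] [[ 0.246 -0.205  0.   ]]
pattern_arm 0.57 [219.1 197.1] [[ 0.564 -0.125 -0.004]] [[ 0.565 -0.123  0.   ]]
fence 0.74 [291.4 303.9] [[0.579 0.23  0.016]] [[0.575 0.227 0.   ]]
fence_arm 0.64 [289.3 302.2] [[0.581 0.225 0.018]] [[0.577 0.221 0.   ]]
bevel_face 0.81 [272.2 194.8] [[ 0.44  -0.047  0.001]] [[ 0.44  -0.048  0.   ]]
tin 0.86 [381.  310.2] [[0.426 0.36  0.042]] [[0.409 0.357 0.   ]]
spoon 0.61 [163.8 268.3] [[ 0.786 -0.014  0.018]] [[ 0.785 -0.022  0.   ]]
sanding_block 0.72 [216.4 118.4] [[ 0.436 -0.347  0.03 ]] [[ 0.425 -0.371  0.   ]]
```

Run:
```python
from h import *
im=cv2.imread('pics/scene0.png'); d=np.load('scene0.npy'); ce=cam('scene')
v,u=np.mgrid[0:384,0:512]; P=px2w('scene',np.stack([u.ravel(),v.ravel()],1),depth=d.ravel(),ce=ce).reshape(384,512,3)
np.save('P0.npy',P)
def rect(m,name):
    p=P[m][:,:2].astype(np.float32); r=cv2.minAreaRect(p); print(name,len(p),np.round(cv2.boxPoints(r),3).tolist(), 'z',np.median(P[m][:,2]).round(4))
def box(x0,y0,x1,y1):
    m=np.zeros((384,512),bool); m[y0:y1,x0:x1]=1; return m
print('bench z',np.median(P[230:250,320:360,2]))
print('plate z',np.median(P[320:345,250:270,2]))
z=P[...,2]
m=box(240,155,315,235)
rect(m&(z>.012)&(z<.028)&~box(275,190,315,235),'stock top'); rect(m&(z>.05)&(z<.07)&box(240,155,290,200),'rib'); 
m=box(175,165,220,232); rect(m&(z>.012)&(z<.028),'pattern')
crop=cv2.resize(im[150:240,170:320],None,fx=5,fy=5,interpolation=cv2.INTER_CUBIC); cv2.imwrite('pics/crop1.png',crop)
crop=cv2.resize(im[255:380,200:325],None,fx=4,fy=4,interpolation=cv2.INTER_CUBIC); cv2.imwrite('pics/crop2.png',crop)
```

```text
bench z -0.001963199749621891
plate z -0.0010505741786530631
stock top 360 [[0.3569999933242798, -0.13500000536441803], [0.4399999976158142, -0.1809999942779541], [0.550000011920929, 0.017000000923871994], [0.46700000762939453, 0.06300000101327896]] z 0.0174
rib 150 [[0.4169999957084656, -0.052000001072883606], [0.42100000381469727, -0.11299999803304672], [0.4399999976158142, -0.11100000143051147], [0.4350000023841858, -0.05000000074505806]] z 0.0593
pattern 713 [[0.527999997138977, -0.1940000057220459], [0.593999981880188, -0.24199999868869781], [0.6990000009536743, -0.09600000083446503], [0.6340000033378601, -0.04800000041723251]] z 0.0178
```

View pics/crop1.png

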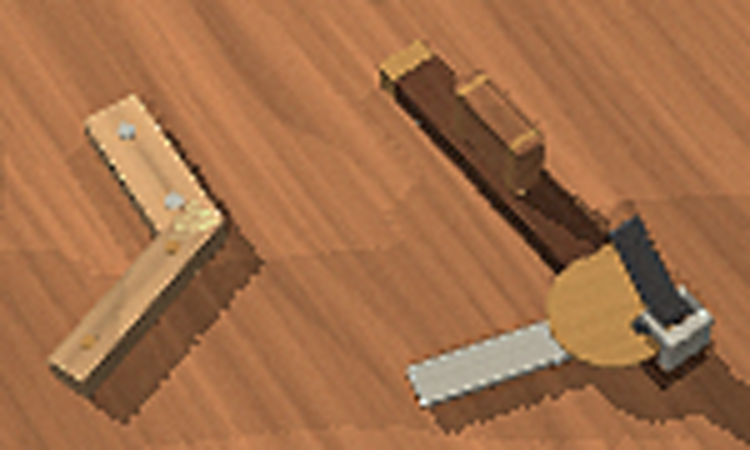

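View pics/crop2.png

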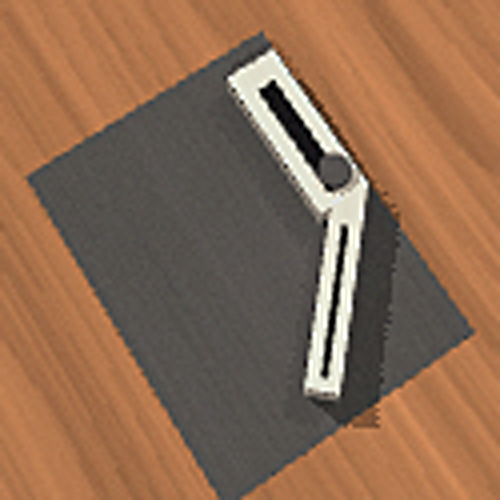

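```bash
cat >> h.py <<'E'
def plan(p,yaw,gap=0.088,n=None,maxmm=0.04,maxdeg=6.8,s=None):
    """rows to tool pos p, tool x world angle yaw, pointing down; const steps rounded"""
    T=T_tool(s); dp=np.array(p)-T[:3,3]
    Rt=np.array([[np.cos(yaw),np.sin(yaw),0],[np.sin(yaw),-np.cos(yaw),0],[0,0,-1]])
    rv=R.from_matrix(T[:3,:3].T@Rt).as_rotvec()
    n=n or int(np.ceil(max(np.linalg.norm(dp)/maxmm,np.degrees(np.linalg.norm(rv))/maxdeg,1)))
    Rc=T[:3,:3]; pc=T[:3,3].copy(); rows=[]
    rvr=(rv/n).round(4); 
    for i in range(n):
        tgt=T[:3,3]+dp*(i+1)/n
        t=(Rc.T@(tgt-pc)).round(4); pc=pc+Rc@t; Rc=Rc@R.from_rotvec(rvr).as_matrix()
        rows.append([gap,t.tolist(),rvr.tolist()])
    for k in range(0,n,8): print('[%s]'%','.join(str(r).replace(' ','') for r in rows[k:k+8]))
    print('end err',(pc-np.array(p)).round(4))
E
python3 -c "
from h import *
plan([0.5,0.0,0.30],1.571)"
```

```text
[[0.088,[0.0271,-0.0286,-0.0028],[0.0,0.0,-0.0749]],[0.088,[0.0291,-0.0265,-0.0028],[0.0,0.0,-0.0749]],[0.088,[0.0311,-0.0242,-0.0028],[0.0,0.0,-0.0749]],[0.088,[0.0328,-0.0218,-0.0028],[0.0,0.0,-0.0749]],[0.088,[0.0343,-0.0193,-0.0028],[0.0,0.0,-0.0749]],[0.088,[0.0357,-0.0167,-0.0028],[0.0,0.0,-0.0749]],[0.088,[0.0368,-0.014,-0.0027],[0.0,0.0,-0.0749]],[0.088,[0.0377,-0.0112,-0.0028],[0.0,0.0,-0.0749]]]
[[0.088,[0.0385,-0.0083,-0.0028],[0.0,0.0,-0.0749]],[0.088,[0.039,-0.0054,-0.0028],[0.0,0.0,-0.0749]],[0.088,[0.0394,-0.0025,-0.0028],[0.0,0.0,-0.0749]],[0.088,[0.0393,0.0004,-0.0028],[0.0,0.0,-0.0749]],[0.088,[0.0393,0.0034,-0.0028],[0.0,0.0,-0.0749]],[0.088,[0.0388,0.0064,-0.0028],[0.0,0.0,-0.0749]],[0.088,[0.0383,0.0092,-0.0028],[0.0,0.0,-0.0749]],[0.088,[0.0375,0.0121,-0.0028],[0.0,0.0,-0.0749]]]
[[0.088,[0.0365,0.0148,-0.0028],[0.0,0.0,-0.0749]],[0.088,[0.0353,0.0175,-0.0028],[0.0,0.0,-0.0749]]]
end err [-0.  0.  0.]
```

Emit:
step_arm --deltas '[[0.088,[0.027,-0.0285,-0.003],[0,0,-0.075]],[0.088,[0.029,-0.0265,-0.003],[0,0,-0.075]],[0.088,[0.031,-0.024,-0.003],[0,0,-0.075]],[0.088,[0.033,-0.022,-0.003],[0,0,-0.075]],[0.088,[0.034,-0.0195,-0.003],[0,0,-0.075]],[0.088,[0.0355,-0.0165,-0.003],[0,0,-0.075]],[0.088,[0.037,-0.014,-0.003],[0,0,-0.075]],[0.088,[0.0375,-0.011,-0.003],[0,0,-0.075]]]'

```text
time: 1.37
tool_pos: [0.2991, -0.3375, 0.2741]
eef_rot: [0.916, 0.401, 0.0, 0.0]
ft_force: [1.2, -0.7, 0.2]
finger_gap: 0.0878
```

Emit:
step_arm --deltas '[[0.088,[0.0385,-0.0085,-0.003],[0,0,-0.075]],[0.088,[0.039,-0.0055,-0.003],[0,0,-0.075]],[0.088,[0.0395,-0.0025,-0.003],[0,0,-0.075]],[0.088,[0.0395,0,-0.003],[0,0,-0.075]],[0.088,[0.0395,0.0035,-0.003],[0,0,-0.075]],[0.088,[0.039,0.0065,-0.003],[0,0,-0.075]],[0.088,[0.038,0.009,-0.003],[0,0,-0.075]],[0.088,[0.0375,0.012,-0.003],[0,0,-0.075]]]'

```text
time: 2.03
tool_pos: [0.4593, -0.0656, 0.2982]
eef_rot: [0.756, 0.654, 0.0, 0.0]
ft_force: [1.2, -0.6, 0.8]
finger_gap: 0.088
```

Emit:
step_arm --deltas '[[0.088,[0.0365,0.015,-0.003],[0,0,-0.075]],[0.088,[0.0355,0.0175,-0.003],[0,0,-0.075]],[0.088,[0,0,0],[0,0,0]],[0.088,[0,0,0],[0,0,0]]]'

```text
time: 2.37
tool_pos: [0.4997, 0.0033, 0.3039]
eef_rot: [0.705, 0.709, 0.001, -0.0]
ft_force: [-0.6, -0.4, -0.5]
finger_gap: 0.0881
```

Run:
```python
from h import *
s=st(); print(s['tool_pos'],s['eef_rot'],s['joint_positions'])
ce=cam('wrist'); im,d=env.get_image('wrist'); cv2.imwrite('pics/w1.png',im); np.savez('w1.npz',d=d,E=ce[1])
```

```text
[0.49970103 0.00325021 0.30393304] [ 7.04869898e-01  7.09336043e-01  8.94300974e-04 -7.56380932e-05] [ 0.29322445  0.50059997 -0.60434236  1.85227691  0.35527963  0.89644971
 -0.47236556]
```

View pics/w1.png

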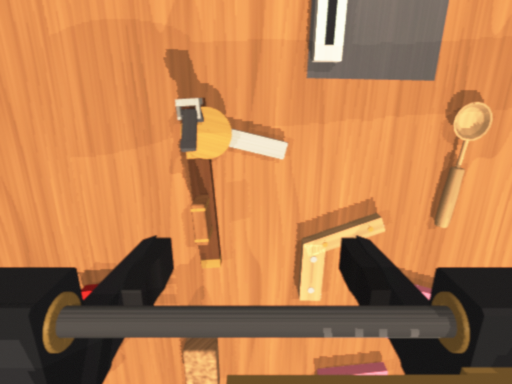

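```bash
cat >> h.py <<'E'
def cloud(d,ce):
    v,u=np.mgrid[0:384,0:512]; return px2w('x',np.stack([u.ravel(),v.ravel()],1),depth=d.ravel(),ce=ce).reshape(384,512,3)
def linefit(p):
    """robust line: returns point, unit dir"""
    vx,vy,x,y=cv2.fitLine(p.astype(np.float32),cv2.DIST_HUBER,0,0.0005,0.001).ravel(); return np.array([x,y]),np.array([vx,vy])
E
python3 - <<'E'
from h import *
z=np.load('w1.npz'); d=z['d']; ce=(env.calibration('wrist'),z['E']); P=cloud(d,ce); im=cv2.imread('pics/w1.png')
Z=P[...,2]
print('bench',np.median(Z[180:200,320:400]), np.median(Z[60:80,60:120]),'plate',np.median(Z[20:60,370:420]))
hm=np.clip((Z+0.01)/0.1*255,0,255).astype(np.uint8)
hm=cv2.applyColorMap(hm,cv2.COLORMAP_JET)
out=np.hstack([cv2.resize(im[60:310,140:420],None,fx=1.4,fy=1.4),cv2.resize(hm[60:310,140:420],None,fx=1.4,fy=1.4)])
cv2.imwrite('pics/hm1.png',out)
for n,(u,v) in dict(rib=(203,225),ribside=(195,225),stock=(210,250),butt=(210,263),blade=(260,145),disc=(215,130),lever=(189,132),pat=(310,270),pat2=(360,230)).items(): print(n,P[v,u].round(4))
E
```

```text
bench 0.0007403503097707931 0.001172107045587234 plate 0.0014173262220688043
rib [ 0.4311 -0.0828  0.0621]
ribside [ 0.4208 -0.0822  0.0635]
stock [ 0.4324 -0.1411  0.0222]
butt [ 0.4313 -0.1642  0.0207]
blade [0.5061 0.0158 0.0137]
disc [0.4466 0.0371 0.0261]
lever [0.4214 0.0395 0.0691]
pat [ 0.5848 -0.1749  0.0219]
pat2 [ 0.6546 -0.1076  0.0211]
```

View pics/hm1.png

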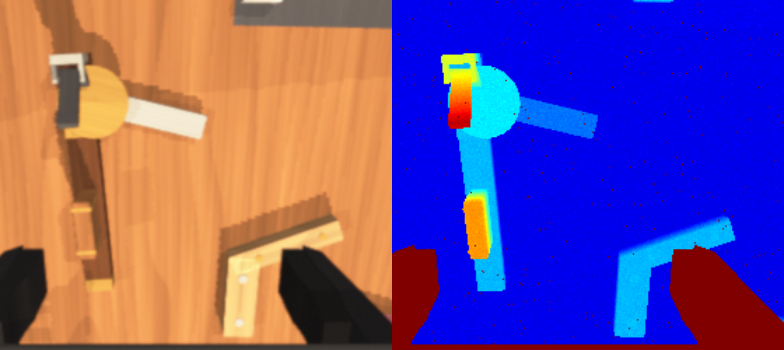

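```bash
cat >> h.py <<'E'
def edges(P,mask,axis,side):
    """boundary points of mask per row(axis=0)/col(axis=1), side -1 first / +1 last; half pixel outward shift ignored"""
    out=[]
    for i in range(mask.shape[axis]):
        l=np.flatnonzero(mask[i] if axis==0 else mask[:,i])
        if len(l)<3: continue
        j=l[0] if side<0 else l[-1]
        out.append(P[i,j] if axis==0 else P[j,i])
    return np.array(out)
def bx(x0,y0,x1,y1):
    m=np.zeros((384,512),bool); m[y0:y1,x0:x1]=1; return m
def clean(m): return cv2.morphologyEx(m.astype(np.uint8),cv2.MORPH_OPEN,np.ones((3,3),np.uint8)).astype(bool)
E
python3 - <<'E'
from h import *
z=np.load('w1.npz'); d=z['d']; ce=(env.calibration('wrist'),z['E']); P=cloud(d,ce); Z=P[...,2]
ang=lambda v:np.arctan2(v[1],v[0])
M=clean((Z>.017)&(Z<.026))
# pattern leg1 left edge rows 250..295
e=edges(P,M&bx(290,250,330,295),0,-1)[:,:2]; p,v=linefit(e); v=v*np.sign(v[1]); print('pat left',p,ang(v)-np.pi/2,len(e), np.abs((e-p)@[-v[1],v[0]]).max())
e2=edges(P,M&bx(312,205,382,260),1,-1)[:,:2]; q,w=linefit(e2); w*=np.sign(w[0]); print('arm',q,ang(w),len(e2),np.abs((e2-q)@[-w[1],w[0]]).max())
A=np.array([v,-w]).T; t=np.linalg.solve(A,q-p); print('corner',p+t[0]*v,'theta',ang(w)-(ang(v)-np.pi/2))
e=edges(P,M&bx(290,250,330,295),0,1)[:,:2]; r,v2=linefit(e); print('width',np.median((e-p)@[v[1],-v[0]]))
# rib
m=clean((Z>.055)&(Z<.068)&bx(185,190,215,255)); r=cv2.minAreaRect(P[m][:,:2].astype(np.float32)); print('rib',r)
# stock
m=M&bx(185,160,230,270)
for s in(-1,1):
    e=edges(P,m&bx(185,185,230,260),0,s)[:,:2] ; p1,v1=linefit(e); v1*=np.sign(v1[1]); print('stock side',s,p1,ang(v1)-np.pi/2)
m=clean((Z>.009)&(Z<.017)&bx(235,120,295,165));r=cv2.minAreaRect(P[m][:,:2].astype(np.float32)); print('blade',r)
m=clean((Z>.022)&(Z<.029)&bx(185,100,235,165));c=max(cv2.findContours(m.astype(np.uint8),0,1)[0],key=len)[:,0];pp=P[c[:,1],c[:,0],:2];pp=pp[pp[:,0]>.445];print('disc',cv2.minEnclosingCircle(pp.astype(np.float32)))
E
```

```text
pat left [ 0.571053   -0.17265952] -0.012228489 45 0.0007163469373668609
arm [ 0.634961   -0.10564049] 0.37300506 70 0.0023915061594918874
corner [ 0.57156926 -0.13044722] theta 0.38523355
width 0.032843859797706924
rib ((0.4261152148246765, -0.0815526694059372), (0.018464574590325356, 0.05891050025820732), 3.496013879776001)
stock side -1 [ 0.43478462 -0.09432597] -0.0006326437
stock side 1 [ 0.44136614 -0.09152805] 0.061543584
blade ((0.5049136877059937, 0.016444895416498184), (0.024364925920963287, 0.07289673388004303), 76.48439025878906)
disc ((0.44835367798805237, 0.03247862309217453), 0.030171943828463554)
```

```bash
python3 -c "
from h import *
plan([0.4268,-0.0935,0.10],1.632)"
```

```text
[[0.088,[-0.0157,-0.012,0.0339],[-0.0001,0.0001,-0.0098]],[0.088,[-0.0155,-0.0122,0.034],[-0.0001,0.0001,-0.0098]],[0.088,[-0.0155,-0.0123,0.0339],[-0.0001,0.0001,-0.0098]],[0.088,[-0.0153,-0.0125,0.0339],[-0.0001,0.0001,-0.0098]],[0.088,[-0.0152,-0.0126,0.034],[-0.0001,0.0001,-0.0098]],[0.088,[-0.0151,-0.0128,0.0339],[-0.0001,0.0001,-0.0098]]]
end err [-0.  0. -0.]
```

Emit:
step_arm --deltas '[[0.088,[-0.0157,-0.012,0.034],[0,0,-0.01]],[0.088,[-0.0155,-0.0122,0.034],[0,0,-0.01]],[0.088,[-0.0155,-0.0123,0.034],[0,0,-0.01]],[0.088,[-0.0153,-0.0125,0.034],[0,0,-0.01]],[0.088,[-0.0152,-0.0126,0.034],[0,0,-0.01]],[0.088,[-0.0151,-0.0128,0.034],[0,0,-0.01]],[0.088,[0,0,0],[0,0,0]]]'

```text
time: 3.0
tool_pos: [0.4196, -0.0999, 0.0957]
eef_rot: [0.688, 0.726, -0.007, -0.003]
ft_force: [-1.5, -0.5, -0.2]
finger_gap: 0.0885
```

Run:
```python
from h import *
s=st(); print(s['tool_pos'],s['eef_rot'],s['joint_positions'],s['ft_force'])
ce=cam('wrist'); im,d=env.get_image('wrist'); cv2.imwrite('pics/w2.png',im); np.savez('w2.npz',d=d,E=ce[1])
P=cloud(d,ce);Z=P[...,2]
m=clean((Z>.055)&(Z<.068)); 
n,l,stt,c=cv2.connectedComponentsWithStats(m.astype(np.uint8))
for i in range(1,n):
    if stt[i,4]>150: print(stt[i],cv2.minAreaRect(P[l==i][:,:2].astype(np.float32)))
plan([0.4268,-0.0935,0.039],1.632,n=4)
```

```text
[ 0.41955193 -0.09992198  0.09572436] [ 0.68803902  0.72563267 -0.00703951 -0.00315996] [ 0.25662126  0.76746869 -0.21739128  2.24625452  0.80436016  0.21956231
 -0.64217822] [-1.48989316 -0.47199124 -0.17595186]
[ 253  155   33   97 2960] ((0.4265076518058777, -0.0821651965379715), (0.018338603898882866, 0.059315863996744156), 3.585425615310669)
[[0.088,[0.001,0.0012,0.0147],[-0.0023,0.0008,-0.0013]],[0.088,[0.0009,0.0013,0.0147],[-0.0023,0.0008,-0.0013]],[0.088,[0.001,0.0011,0.0146],[-0.0023,0.0008,-0.0013]],[0.088,[0.0009,0.0012,0.0147],[-0.0023,0.0008,-0.0013]]]
end err [0. 0. 0.]
```

View pics/w2.png

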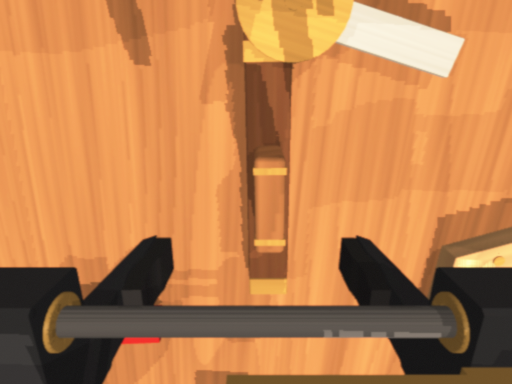

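Emit:
step_arm --deltas '[[0.088,[0,0,0],[0,0,0]],[0.088,[0,0,0],[0,0,0]]]'

```text
time: 3.22
tool_pos: [0.4284, -0.0931, 0.1009]
eef_rot: [0.685, 0.729, 0.001, 0.001]
ft_force: [1.6, 0.1, -0.3]
finger_gap: 0.088
```

Run:
```python
from h import *
s=st(); print(s['tool_pos'],s['eef_rot'],s['qvel'].round(3))
plan([0.4271,-0.0938,0.039],1.633,n=4)
```

```text
[ 0.42838567 -0.09313047  0.10092863] [0.68491189 0.72862405 0.00134128 0.00095187] [-0.005 -0.014 -0.014 -0.007  0.003 -0.005 -0.003]
[[0.088,[-0.0002,-0.0004,0.0155],[0.0008,-0.0001,-0.0001]],[0.088,[-0.0001,-0.0004,0.0155],[0.0008,-0.0001,-0.0001]],[0.088,[-0.0002,-0.0003,0.0154],[0.0008,-0.0001,-0.0001]],[0.088,[-0.0001,-0.0004,0.0155],[0.0008,-0.0001,-0.0001]]]
end err [-0.  0.  0.]
```

Emit:
step_arm --deltas '[[0.088,[0,0,0.016],[0,0,0]],[0.088,[0,0,0.016],[0,0,0]],[0.088,[0,0,0.015],[0,0,0]],[0.088,[0,0,0.01],[0,0,0]],[0.088,[0,0,0.004],[0,0,0]],[0.088,[0,0,0],[0,0,0]],[0.088,[0,0,0],[0,0,0]],[0.088,[0,0,0],[0,0,0]]]'

```text
time: 3.88
tool_pos: [0.4291, -0.0937, 0.046]
eef_rot: [0.685, 0.729, 0.0, 0.0]
ft_force: [0.5, 0.0, 0.6]
finger_gap: 0.088
```

Emit:
step_arm --deltas '[[0.03,[0,0,0],[0,0,0]],[0.03,[0,0,0],[0,0,0]],[0.01,[0,0,0],[0,0,0]],[0.01,[0,0,0],[0,0,0]],[0.01,[0,0,0],[0,0,0]],[0.01,[0,0,0],[0,0,0]],[0.01,[0,0,0],[0,0,0]],[0.01,[0,0,0],[0,0,0]]]'

```text
time: 4.55
tool_pos: [0.4279, -0.0941, 0.045]
eef_rot: [0.685, 0.729, -0.001, -0.001]
ft_force: [-0.7, -0.1, 0.5]
finger_gap: 0.0367
```

Run:
```python
from h import *
s=st(); print(s['tool_pos'],s['eef_rot'],s['qvel'].round(3),s['ft_force'],s['finger_gap'])
ce=cam('wrist'); im,d=env.get_image('wrist'); cv2.imwrite('pics/w3.png',im); np.savez('w3.npz',d=d,E=ce[1])
```

```text
[ 0.42791406 -0.09406905  0.04501184] [ 0.68482541  0.72870598 -0.00101969 -0.00085192] [-0.001  0.001 -0.001  0.003  0.001 -0.    -0.002] [-0.6879861  -0.10244046  0.52019965] 0.036654203163151974
```

View pics/w3.png

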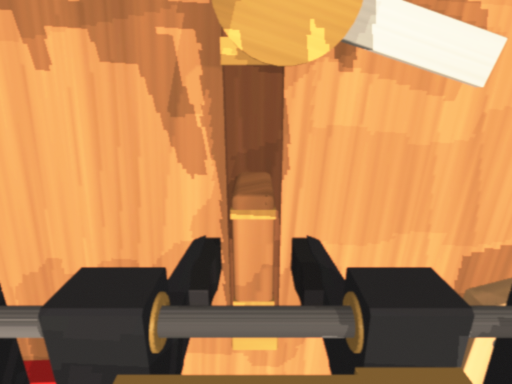

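Emit:
step_arm --deltas '[[0.036,[0,0,0.003],[0,0,0]],[0.036,[0,0,0.003],[0,0,0]],[0.01,[0,0,0],[0,0,0]],[0.01,[0,0,0],[0,0,0]],[0.01,[0,0,0],[0,0,0]],[0.01,[0,0,0],[0,0,0]],[0.01,[0,0,0],[0,0,0]],[0.01,[0,0,0],[0,0,0]]]'

```text
time: 5.27
tool_pos: [0.4275, -0.0942, 0.0391]
eef_rot: [0.685, 0.729, -0.001, -0.001]
ft_force: [-1.9, -0.0, -0.3]
finger_gap: 0.0175
```

Run:
```python
from h import *
s=st(); print(s['tool_pos'],s['eef_rot'],s['ft_force'],s['finger_gap'])
```

```text
[ 0.42745116 -0.09415005  0.03907631] [ 0.68484622  0.7286857  -0.00134917 -0.00099673] [-1.94761199 -0.00353523 -0.30357927] 0.017517471426030027
```

```bash
python3 -c "
from h import *
plan([0.5463,-0.134,0.0391],1.559,gap=0.01,n=8)"
```

```text
[[0.01,[-0.0059,0.0145,-0.0],[-0.0004,0.0001,0.0092]],[0.01,[-0.0058,0.0146,-0.0001],[-0.0004,0.0001,0.0092]],[0.01,[-0.0056,0.0146,-0.0],[-0.0004,0.0001,0.0092]],[0.01,[-0.0055,0.0147,-0.0001],[-0.0004,0.0001,0.0092]],[0.01,[-0.0053,0.0147,0.0],[-0.0004,0.0001,0.0092]],[0.01,[-0.0052,0.0148,-0.0],[-0.0004,0.0001,0.0092]],[0.01,[-0.0051,0.0148,-0.0],[-0.0004,0.0001,0.0092]],[0.01,[-0.005,0.0149,-0.0],[-0.0004,0.0001,0.0092]]]
end err [ 0. -0. -0.]
```

Emit:
step_arm --deltas '[[0.01,[-0.006,0.0145,-0.001],[0,0,0.009]],[0.01,[-0.006,0.0145,0],[0,0,0.009]],[0.01,[-0.0055,0.0145,0],[0,0,0.0095]],[0.01,[-0.0055,0.0145,0],[0,0,0.009]],[0.01,[-0.0055,0.0145,0],[0,0,0.0095]],[0.01,[-0.005,0.015,0],[0,0,0.009]],[0.01,[-0.005,0.015,0],[0,0,0.0095]],[0.01,[-0.005,0.015,0],[0,0,0.009]]]'

```text
time: 5.93
tool_pos: [0.5397, -0.1321, 0.0391]
eef_rot: [0.709, 0.705, -0.001, 0.002]
ft_force: [-1.2, -0.0, -4.6]
finger_gap: 0.0175
```

Emit:
step_arm --deltas '[[0.01,[0,0,0],[0,0,0]],[0.01,[0,0,0],[0,0,0]],[0.01,[0,0,0],[0,0,0]]]'

```text
time: 6.18
tool_pos: [0.539, -0.1317, 0.0393]
eef_rot: [0.709, 0.705, -0.001, 0.002]
ft_force: [0.5, -0.1, -4.8]
finger_gap: 0.0181
```

Run:
```python
from h import *
s=st(); print(s['tool_pos'],s['eef_rot'],s['ft_force'],s['ft_torque'],s['finger_gap'], 2*np.arctan2(s['eef_rot'][1],s['eef_rot'][0]))
ce=cam('wrist'); im,d=env.get_image('wrist'); cv2.imwrite('pics/w4.png',im); np.savez('w4.npz',d=d,E=ce[1])
P=cloud(d,ce);Z=P[...,2]; print('bench',np.median(Z[0:60,100:200]))
im,d=env.get_image('scene'); cv2.imwrite('pics/s4.png',cv2.resize(im[130:250,150:330],None,fx=4,fy=4,interpolation=cv2.INTER_CUBIC)); np.save('s4.npy',d)
```

```text
[ 0.5389767  -0.13165341  0.0393273 ] [ 0.70928092  0.70492148 -0.00089824  0.00234026] [ 0.5141361  -0.08891508 -4.79789076] [-0.05622892 -0.26632149 -0.15045144] 0.01809455209937229 1.5646311090604532
bench 0.0010189723168315123
```

View pics/w4.png

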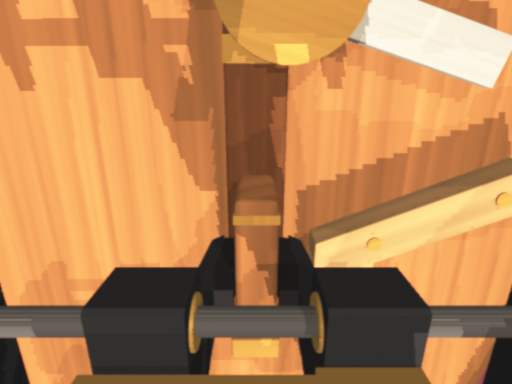

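View pics/s4.png

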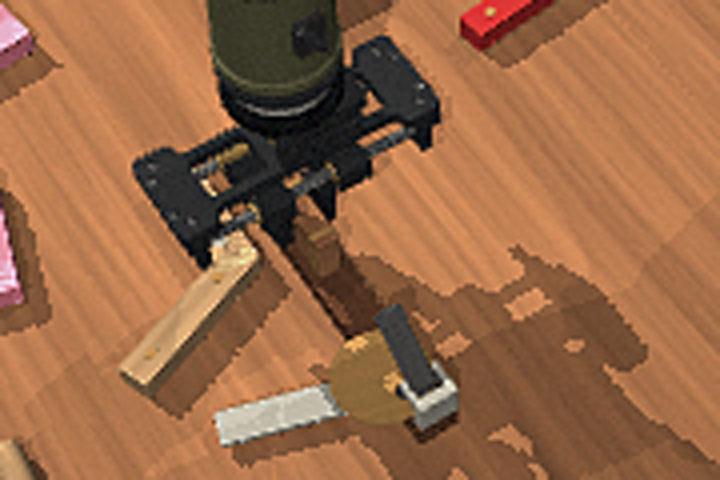

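Run:
```python
from h import *
ang=lambda v:np.arctan2(v[1],v[0])
z=np.load('w4.npz'); d=z['d']; ce=(env.calibration('wrist'),z['E']); P=cloud(d,ce); Z=P[...,2]
M=clean((Z>.0165)&(Z<.0265))
m=M&bx(215,70,300,170); e=edges(P,m,0,1)[:,:2]; p,v=linefit(e); v*=np.sign(v[1]); print('stock right',p,ang(v)-np.pi/2,np.median(P[m][:,2]))
e=edges(P,m,0,-1)[:,:2]; p,v=linefit(e); v*=np.sign(v[1]); print('stock left',p,ang(v)-np.pi/2)
m=M&bx(325,150,510,262); e2=edges(P,m,1,-1)[:,:2]; q,w=linefit(e2); w*=np.sign(w[0]); print('arm',q,ang(w),np.median(P[m][:,2]))
m=M&bx(300,225,330,262); e=edges(P,m,0,-1)[:,:2]; print(e.round(4)[::5])
for r in range(235,262,6): print(r,[(u,Z[r,u].round(3),P[r,u,0].round(4)) for u in range(304,322,2)])
```

```text
stock right [ 0.55442184 -0.07448468] -0.012014031 0.021194345508508863
stock left [ 0.5252361  -0.06174189] -0.012968302
arm [ 0.61632687 -0.11315262] 0.37331167 0.02080592959080639
[[ 0.5784 -0.1276]
 [ 0.5724 -0.1308]
 [ 0.572  -0.1339]
 [ 0.5722 -0.1371]
 [ 0.5721 -0.1395]
 [ 0.572  -0.1438]]
235 [(304, np.float64(0.001), np.float64(0.5693)), (306, np.float64(0.0), np.float64(0.5707)), (308, np.float64(0.001), np.float64(0.5718)), (310, np.float64(0.006), np.float64(0.5721)), (312, np.float64(0.011), np.float64(0.5724)), (314, np.float64(0.011), np.float64(0.5735)), (316, np.float64(0.011), np.float64(0.5747)), (318, np.float64(0.012), np.float64(0.5756)), (320, np.float64(0.013), np.float64(0.5765))]
241 [(304, np.float64(0.001), np.float64(0.5696)), (306, np.float64(-0.0), np.float64(0.571)), (308, np.float64(0.0), np.float64(0.5722)), (310, np.float64(0.008), np.float64(0.572)), (312, np.float64(0.014), np.float64(0.5721)), (314, np.float64(0.017), np.float64(0.5724)), (316, np.float64(0.019), np.float64(0.5732)), (318, np.float64(0.019), np.float64(0.5744)), (320, np.float64(
[... 573 characters left out ...]
64(0.5719)), (310, np.float64(0.01), np.float64(0.5719)), (312, np.float64(0.016), np.float64(0.572)), (314, np.float64(0.02), np.float64(0.5722)), (316, np.float64(0.021), np.float64(0.5732)), (318, np.float64(0.021), np.float64(0.5743)), (320, np.float64(0.021), np.float64(0.5753))]
259 [(304, np.float64(0.054), np.float64(0.561)), (306, np.float64(0.053), np.float64(0.562)), (308, np.float64(0.053), np.float64(0.5629)), (310, np.float64(0.011), np.float64(0.572)), (312, np.float64(0.018), np.float64(0.5718)), (314, np.float64(0.02), np.float64(0.5725)), (316, np.float64(0.022), np.float64(0.5732)), (318, np.float64(0.021), np.float64(0.5744)), (320, np.float64(0.021), np.float64(0.5757))]
```

Emit:
step_arm --deltas '[[0.01,[0,0.004,0.001],[0,0,0]],[0.01,[0,0.004,0],[0,0,0]],[0.01,[0,0.004,0],[0,0,0]],[0.01,[0,0.002,0],[0,0,0]],[0.01,[0,0,0],[0,0,0]],[0.01,[0,0,0],[0,0,0]]]'

```text
time: 6.78
tool_pos: [0.5483, -0.1316, 0.0391]
eef_rot: [0.708, 0.706, -0.005, 0.0]
ft_force: [-7.1, 1.1, 4.2]
finger_gap: 0.0179
```

```bash
cat > look.py <<'E'
from h import *
import sys
np.set_printoptions(precision=4,suppress=True)
ang=lambda v:np.arctan2(v[1],v[0])
n=sys.argv[1]
s=st(); print(s['time'],s['tool_pos'],'yaw',2*np.arctan2(s['eef_rot'][1],s['eef_rot'][0])-np.pi/2,'tilt',s['eef_rot'][2:],s['ft_force'],s['ft_torque'],s['finger_gap'])
ce=cam('wrist'); im,d=env.get_image('wrist'); cv2.imwrite(f'pics/{n}.png',im); np.savez(f'{n}.npz',d=d,E=ce[1])
P=cloud(d,ce); Z=P[...,2]
M=clean((Z>.0165)&(Z<.0265))
m=M&bx(215,80,300,165); e=edges(P,m,0,1)[:,:2]; p,v=linefit(e); v*=np.sign(v[1]); print('stock right',p,ang(v)-np.pi/2,np.median(P[m][:,2]))
E
python3 look.py w5
```

```text
6.7833 [ 0.5483 -0.1316  0.0391] yaw -0.003661867424063381 tilt [-0.0048  0.0001] [-7.1457  1.0982  4.1795] [0.0475 1.4354 0.1419] 0.017948365816037343
stock right [ 0.5628 -0.0701] -0.006638646 0.021168259272297235
```

Emit:
step_arm --deltas '[[0.01,[0,0,-0.0007],[0,0,0]],[0.01,[0,0.002,0],[0,0,0]],[0.01,[0,0.002,0],[0,0,0]],[0.01,[0,0,0],[0,0,0]],[0.01,[0,0,0],[0,0,0]]]'

```text
time: 7.25
tool_pos: [0.5568, -0.1316, 0.0391]
eef_rot: [0.709, 0.705, -0.001, 0.002]
ft_force: [-4.8, 1.7, -0.7]
finger_gap: 0.0177
```

```bash
python3 look.py w6
```

```text
7.25 [ 0.5568 -0.1316  0.0391] yaw -0.006532930514042468 tilt [-0.0013  0.0018] [-4.8381  1.6731 -0.6701] [ 0.2822  1.0486 -0.1899] 0.017699279931712848
stock right [ 0.5724 -0.0667] -0.01721549 0.021091814544227455
```

View pics/w6.png

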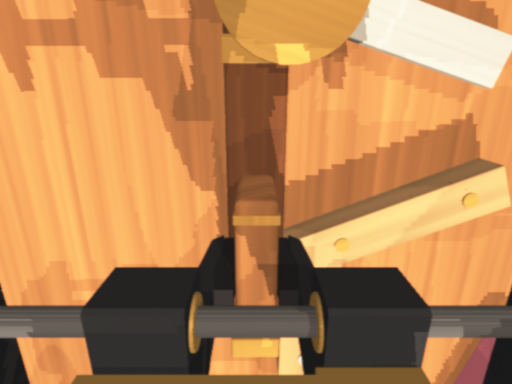

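Emit:
step_arm --deltas '[[0.01,[-0.006,-0.0005,0],[0,0,0]],[0.01,[-0.009,0,0],[0,0,0]],[0.01,[-0.009,0,0],[0,0,0]],[0.01,[-0.009,0,0],[0,0,0]],[0.01,[-0.009,0,0],[0,0,0]],[0.01,[-0.009,0,0],[0,0,0]],[0.01,[-0.009,0,0],[0,0,0]],[0.01,[0,0,0],[0,0,0]]]'

```text
time: 7.97
tool_pos: [0.5558, -0.1921, 0.0391]
eef_rot: [0.709, 0.705, -0.001, 0.002]
ft_force: [-4.1, 0.0, -2.3]
finger_gap: 0.0179
```

```bash
python3 look.py w7
```

```text
7.9667 [ 0.5558 -0.1921  0.0391] yaw -0.006136287443727184 tilt [-0.0009  0.0016] [-4.0948  0.0333 -2.2739] [0.1421 0.9277 0.1767] 0.017918732449233057
stock right [ 0.5738 -0.1235] 0.26585126 0.021053602122612536
```

View pics/w7.png

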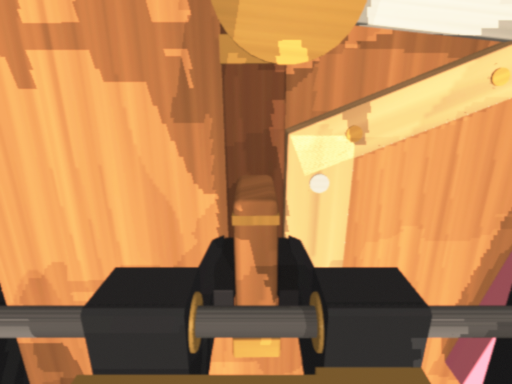

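Emit:
step_arm --deltas '[[0.01,[-0.008,0,0],[0,0,0]],[0.01,[-0.008,0,0],[0,0,0]],[0.01,[-0.008,0,0],[0,0,0]],[0.01,[-0.008,0,0],[0,0,0]],[0.01,[-0.006,0,0],[0,0,0]],[0.01,[-0.004,0,0],[0,0,0]],[0.01,[0,0,0],[0,0,0]],[0.01,[0,0,0],[0,0,0]]]'

```text
time: 8.68
tool_pos: [0.5558, -0.2339, 0.0391]
eef_rot: [0.709, 0.705, -0.001, 0.002]
ft_force: [-5.5, 1.9, -6.6]
finger_gap: 0.0176
```

```bash
python3 look.py w8
```

```text
8.6833 [ 0.5558 -0.2339  0.0391] yaw -0.005908645027335568 tilt [-0.0013  0.002 ] [-5.4812  1.8781 -6.6119] [0.2924 0.8522 0.1004] 0.01764768716267938
stock right [ 0.5779 -0.1696] 0.036063313 0.02100021754741968
```

View pics/w8.png

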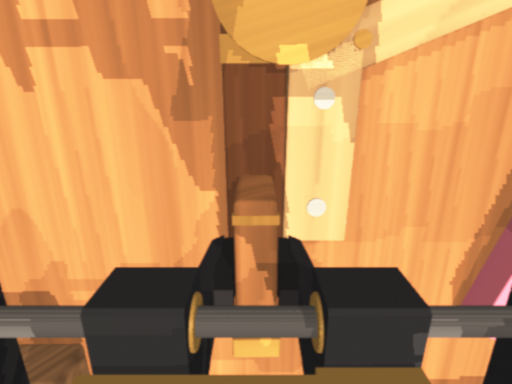

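Emit:
step_arm --deltas '[[0.01,[-0.003,0,0.0004],[0,0,0]],[0.01,[-0.003,0,0],[0,0,0]],[0.01,[-0.002,0,0],[0,0,0]],[0.01,[0,0,0],[0,0,0]],[0.01,[0,0,0],[0,0,0]]]'

```text
time: 9.15
tool_pos: [0.5559, -0.2405, 0.0391]
eef_rot: [0.709, 0.705, -0.001, 0.002]
ft_force: [-5.5, 2.6, -4.3]
finger_gap: 0.0179
```

Emit:
step_arm --deltas '[[0.01,[-0.001,0,0],[0,0,0]],[0.01,[0,0,0],[0,0,0]]]'

```text
time: 9.32
tool_pos: [0.5559, -0.2412, 0.0391]
eef_rot: [0.709, 0.706, -0.001, 0.001]
ft_force: [-5.2, 4.0, -4.2]
finger_gap: 0.0179
```

```bash
python3 look.py w9
```

```text
9.3167 [ 0.5559 -0.2412  0.0391] yaw -0.004401029742617135 tilt [-0.0005  0.0013] [-5.1628  3.9741 -4.1544] [0.8009 1.0789 0.1233] 0.01789306815275175
stock right [ 0.5778 -0.1734] 0.037894845 0.02102196190147866
```

Emit:
step_arm --deltas '[[0.01,[-0.001,0,0],[0,0,0]],[0.01,[-0.001,0,0],[0,0,0]],[0.01,[0,0,0],[0,0,0]]]'

```text
time: 9.62
tool_pos: [0.5559, -0.2431, 0.0391]
eef_rot: [0.709, 0.706, -0.0, 0.001]
ft_force: [-5.4, 4.2, -4.1]
finger_gap: 0.0175
```

Run:
```python
from h import *
np.set_printoptions(precision=4,suppress=True)
s=st(); print(s['tool_pos'],'yaw',2*np.arctan2(s['eef_rot'][1],s['eef_rot'][0])-np.pi/2,s['ft_force'],s['ft_torque'])
im,d=env.get_image('scene'); np.savez('s10.npz',d=d); cv2.imwrite('pics/s10f.png',im)
a=cv2.resize(im[140:240,160:270],None,fx=6,fy=6,interpolation=cv2.INTER_CUBIC); cv2.imwrite('pics/s10.png',a[:,:660])
P=cloud(d,cam('scene')); Z=P[...,2]
np.save('Ps10.npy',P)
```

```text
[ 0.5559 -0.2431  0.0391] yaw -0.004270999418560573 [-5.4062  4.2287 -4.1269] [0.7613 1.1133 0.1995]
```

View pics/s10.png

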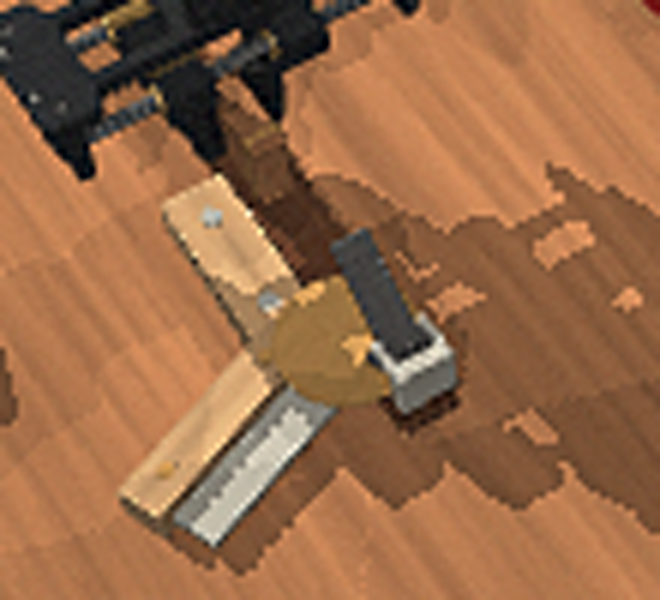

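Emit:
step_arm --deltas '[[0.01,[-0.001,0,0],[0,0,0]],[0.01,[0,0,0],[0,0,0]],[0.01,[0,0,0],[0,0,0]]]'

```text
time: 9.92
tool_pos: [0.5559, -0.2441, 0.0391]
eef_rot: [0.709, 0.706, -0.001, 0.001]
ft_force: [-5.0, 3.8, -4.4]
finger_gap: 0.018
```

Emit:
step_arm --deltas '[[0.01,[-0.001,0,0],[0,0,0]],[0.01,[0,0,0],[0,0,0]],[0.01,[0,0,0],[0,0,0]]]'

```text
time: 10.17
tool_pos: [0.5559, -0.245, 0.0391]
eef_rot: [0.709, 0.706, -0.0, 0.001]
ft_force: [-5.7, 4.8, -4.4]
finger_gap: 0.0181
```

```bash
python3 look.py w11
```

```text
10.1667 [ 0.5559 -0.245   0.0391] yaw -0.004162425500676026 tilt [-0.0004  0.0013] [-5.7033  4.7772 -4.4359] [0.9525 1.0877 0.1998] 0.01813426162991883
stock right [ 0.5779 -0.1784] 0.036622643 0.021043487152399343
```

View pics/w11.png

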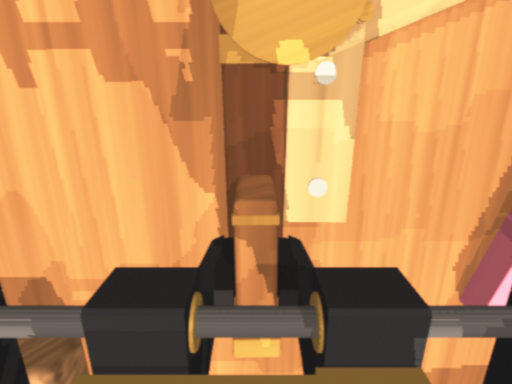

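Emit:
step_arm --deltas '[[0.01,[-0.001,0,0],[0,0,0]],[0.01,[0,0,0],[0,0,0]],[0.01,[0,0,0],[0,0,0]]]'

```text
time: 10.47
tool_pos: [0.5559, -0.245, 0.0391]
eef_rot: [0.708, 0.706, -0.0, 0.001]
ft_force: [-5.6, 5.7, -4.1]
finger_gap: 0.0176
```

Emit:
step_arm --deltas '[[0.01,[-0.001,0,0],[0,0,0]],[0.01,[0,0,0],[0,0,0]],[0.01,[0,0,0],[0,0,0]]]'

```text
time: 10.72
tool_pos: [0.5559, -0.245, 0.0391]
eef_rot: [0.708, 0.706, 0.0, 0.0]
ft_force: [-4.9, 7.0, -4.9]
finger_gap: 0.0177
```

Run:
```python
from h import *
np.set_printoptions(precision=4,suppress=True)
s=st(); print(s['tool_pos'],'yaw',2*np.arctan2(s['eef_rot'][1],s['eef_rot'][0])-np.pi/2,s['ft_force'],s['ft_torque'])
im,d=env.get_image('scene'); np.savez('s12.npz',d=d); cv2.imwrite('pics/s12f.png',im)
P=cloud(d,cam('scene')); Z=P[...,2]
a=cv2.resize(im[140:240,160:270],None,fx=6,fy=6,interpolation=cv2.INTER_CUBIC); cv2.imwrite('pics/s12.png',a)
# blade top face: z .008-.015 (scene z bias -.002)
m=clean((Z>.006)&(Z<.0135)&bx(180,195,220,235)); 
c=np.argwhere(m); print(len(c))
r=cv2.minAreaRect(P[m][:,:2].astype(np.float32)); print('blade',r)
m2=clean((Z>.0155)&(Z<.022)&bx(175,190,210,230)); r=cv2.minAreaRect(P[m2][:,:2].astype(np.float32)); print('arm',r)
```

```text
[ 0.5559 -0.245   0.0391] yaw -0.0028907770965198587 [-4.9483  6.9992 -4.9205] [1.4609 1.123  0.1298]
224
blade ((0.6370676159858704, -0.09204421192407608), (0.08002232760190964, 0.025608891621232033), 21.076845169067383)
arm ((0.637226402759552, -0.1193905621767044), (0.11030843108892441, 0.035297125577926636), 33.63065719604492)
```

View pics/s12.png

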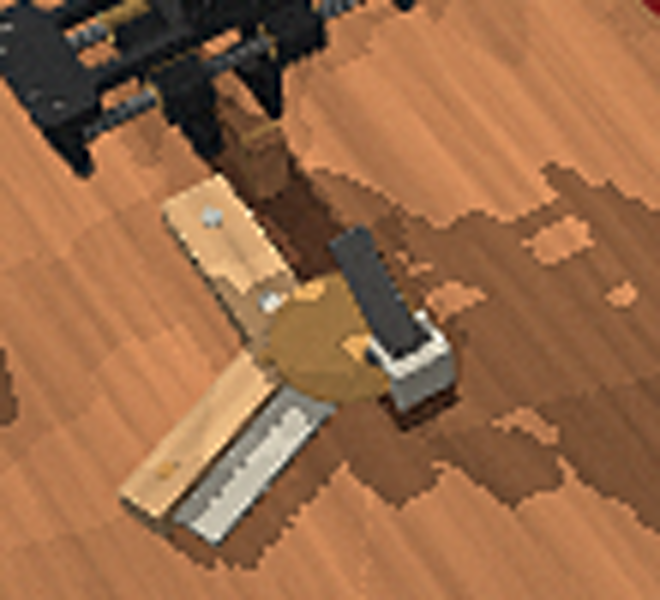

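Emit:
step_arm --deltas '[[0.01,[-0.001,0,0],[0,0,0]],[0.01,[0,0,0],[0,0,0]],[0.01,[0,0,0],[0,0,0]],[0.01,[0,0,0],[0,0,0]],[0.01,[0,0,0],[0,0,0]]]'

```text
time: 11.18
tool_pos: [0.5559, -0.2451, 0.0391]
eef_rot: [0.708, 0.706, 0.001, -0.0]
ft_force: [-5.1, 8.6, -3.9]
finger_gap: 0.0178
```

```bash
python3 look.py w13
```

```text
11.1833 [ 0.5559 -0.2451  0.0391] yaw -0.0022655210612949617 tilt [ 0.0009 -0.0001] [-5.1021  8.6326 -3.8828] [1.7391 1.198  0.1517] 0.017819509890982584
stock right [ 0.5778 -0.1784] 0.04016924 0.021038883625243227
```

Emit:
step_arm --deltas '[[0.01,[0.001,-0.001,0.0003],[0,0,0]],[0.01,[0.001,-0.001,0.0002],[0,0,0]],[0.01,[0.001,0,0],[0,0,0]],[0.01,[0,0,0],[0,0,0]]]'

```text
time: 11.57
tool_pos: [0.5557, -0.2451, 0.0391]
eef_rot: [0.709, 0.706, 0.001, 0.003]
ft_force: [-1.5, 5.4, -5.6]
finger_gap: 0.0178
```

```bash
python3 look.py w14
python3 - <<'E'
from h import *
ang=lambda v:np.arctan2(v[1],v[0])
for n in ['w13','w14']:
    z=np.load(n+'.npz'); P=cloud(z['d'],(env.calibration('wrist'),z['E'])); Z=P[...,2]; M=clean((Z>.0165)&(Z<.0265))
    e=edges(P,M&bx(215,80,300,165),0,-1)[:,:2]; p,v=linefit(e); v*=np.sign(v[1]); print('left',p,ang(v)-np.pi/2)
    e=edges(P,M&bx(300,100,380,210),0,1)[:,:2]; p,v=linefit(e); v*=np.sign(v[1]); print('leg right',p,ang(v)-np.pi/2)
E
```

```text
11.5667 [ 0.5557 -0.2451  0.0391] yaw -0.004233597778052101 tilt [0.0008 0.0026] [-1.5392  5.3813 -5.6072] [1.1715 0.3436 0.2116] 0.01777628257724082
stock right [ 0.578  -0.1836] 0.039411902 0.020996826775870794
left [ 0.54121274 -0.17812486] 0.004919648
leg right [ 0.6049533  -0.19470476] -0.01401782
left [ 0.54109544 -0.17835334] 0.0041669607
leg right [ 0.6048265  -0.19897099] -0.014795303
```

Emit:
step_arm --deltas '[[0.01,[0,0,0],[0,0,0.01]],[0.01,[0,0.001,0],[0,0,0.01]],[0.01,[0,0.001,0],[0,0,0]],[0.01,[0,0,0],[0,0,0]],[0.01,[0,0,0],[0,0,0]]]'

```text
time: 12.03
tool_pos: [0.5558, -0.2451, 0.0391]
eef_rot: [0.715, 0.699, -0.001, 0.001]
ft_force: [-6.1, 6.9, -1.1]
finger_gap: 0.0178
```

```bash
cat > yaw.py <<'E'
from h import *
import sys
ang=lambda v:np.arctan2(v[1],v[0])
for n in sys.argv[1:]:
    z=np.load(n+'.npz'); P=cloud(z['d'],(env.calibration('wrist'),z['E'])); Z=P[...,2]; M=clean((Z>.0165)&(Z<.0265))
    e=edges(P,M&bx(215,80,300,165),0,-1)[:,:2]; p,v=linefit(e); v*=np.sign(v[1]); print('left',p,ang(v)-np.pi/2)
    e=edges(P,M&bx(300,100,380,210),0,1)[:,:2]; p,v=linefit(e); v*=np.sign(v[1]); print('leg right',p,ang(v)-np.pi/2)
E
python3 look.py w15; python3 yaw.py w15
```

```text
12.0333 [ 0.5558 -0.2451  0.0391] yaw -0.022953851196156005 tilt [-0.0007  0.0014] [-6.1445  6.8998 -1.1406] [1.1746 1.2199 0.6063] 0.017752121205483234
stock right [ 0.579  -0.1769] 0.01852572 0.021044169456163705
left [ 0.5411977  -0.17801936] 0.00017225742
leg right [ 0.6049459  -0.19571467] -0.0153900385
```

```bash
python3 yaw.py w4 w5 w6 w7 w8 w9 w11 w15; python3 -c "
import cv2,numpy as np
a=[cv2.resize(cv2.imread(f'pics/{n}.png')[60:240,200:330],None,fx=3,fy=3) for n in('w4','w15')]
cv2.imwrite('pics/cmp.png',np.hstack(a))"
```

```text
left [ 0.52520996 -0.06385818] -0.010587335Traceback (most recent call last):
  File "yaw.py", line 7, in <module>
    e=edges(P,M&bx(300,100,380,210),0,1)[:,:2]; p,v=linefit(e); v*=np.sign(v[1]); print('leg right',p,ang(v)-np.pi/2)
      ~~~~~~~~~~~~~~~~~~~~~~~~~~~~~~~~~~^^^^^^
IndexError: too many indices for array: array is 1-dimensional, but 2 were indexed
```

View pics/cmp.png

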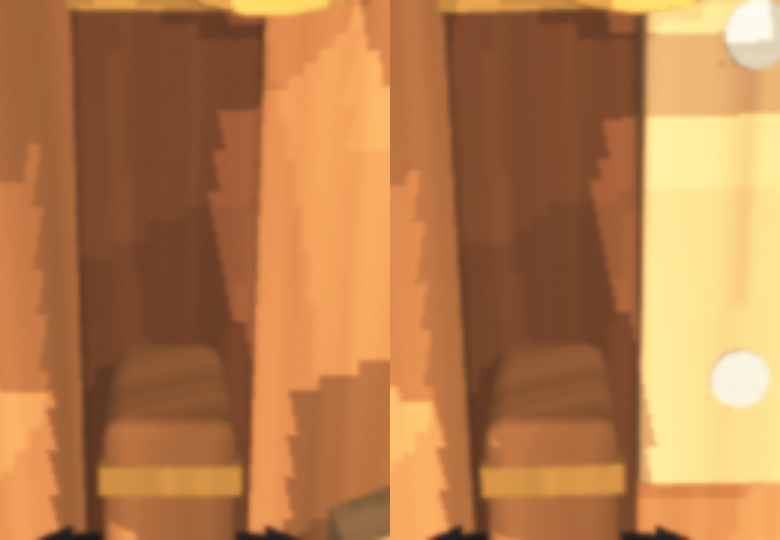

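Emit:
step_arm --deltas '[[0.01,[0.001,0,0],[0,0,0.01]],[0.01,[0,0,0],[0,0,0.01]],[0.01,[0,0,0],[0,0,0]],[0.01,[0,0,0],[0,0,0]]]'

```text
time: 12.42
tool_pos: [0.5558, -0.2451, 0.0391]
eef_rot: [0.722, 0.692, -0.001, 0.002]
ft_force: [-6.1, 4.0, -2.3]
finger_gap: 0.0177
```

```bash
python3 look.py w16; python3 yaw.py w16;  python3 -c "
import cv2,numpy as np
a=[cv2.resize(cv2.imread(f'pics/{n}.png')[60:240,200:330],None,fx=3,fy=3) for n in('w15','w16')]
cv2.imwrite('pics/cmp2.png',np.hstack(a))"
```

```text
12.4167 [ 0.5558 -0.2451  0.0391] yaw -0.042843207442144315 tilt [-0.0011  0.002 ] [-6.0921  4.0051 -2.312 ] [0.8175 1.2059 0.7248] 0.017689683249337892
stock right [ 0.5804 -0.1766] -0.0006631613 0.021058189429073962
left [ 0.54122156 -0.1784584 ] 4.553795e-05
leg right [ 0.6048671 -0.2007883] -0.01287365
```

View pics/cmp2.png

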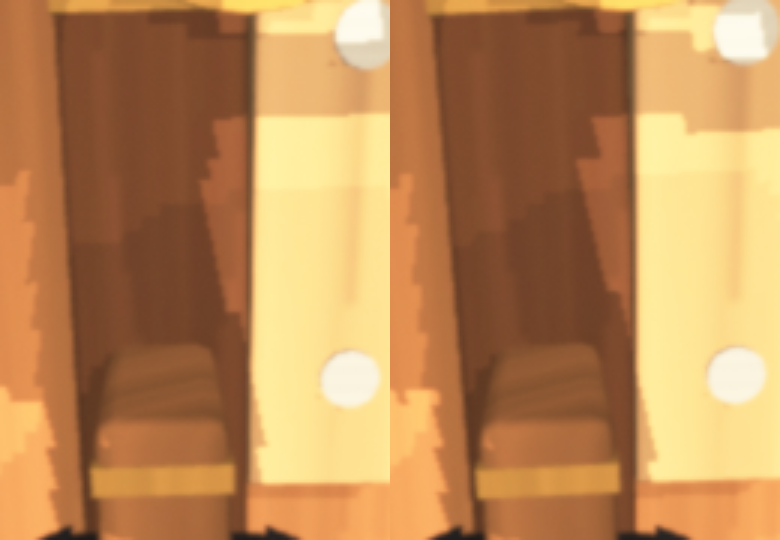

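Emit:
step_arm --deltas '[[0.01,[-0.0015,0,0],[0,0,0]],[0.01,[-0.0015,0,0],[0,0,0]],[0.01,[0,0,0],[0,0,0]],[0.01,[0,0,0],[0,0,0]],[0.01,[0,0,0],[0,0,0]],[0.01,[0,0,0],[0,0,0]]]'

```text
time: 12.97
tool_pos: [0.5559, -0.2453, 0.0392]
eef_rot: [0.722, 0.692, 0.0, 0.001]
ft_force: [-6.1, 8.7, -0.3]
finger_gap: 0.0185
```

```bash
python3 look.py w17; python3 yaw.py w17
python3 - <<'E'
from h import *
im,d=env.get_image('scene'); P=cloud(d,cam('scene')); Z=P[...,2]
cv2.imwrite('pics/s17f.png',im)
m=clean((Z>.006)&(Z<.0135)&bx(180,195,220,235)); r=cv2.minAreaRect(P[m][:,:2].astype(np.float32)); print('blade',r)
e=P[m]; 
# arm outer/inner edge lines
m2=clean((Z>.0155)&(Z<.022)&bx(178,202,200,228)); r=cv2.minAreaRect(P[m2][:,:2].astype(np.float32)); print('arm',r)
p=linefit(P[m][:,:2]); print('blade axis',np.arctan2(p[1][1],p[1][0]))
p=linefit(P[m2][:,:2]); print('arm axis',np.arctan2(p[1][1],p[1][0]))
E
```

```text
12.9667 [ 0.5559 -0.2453  0.0392] yaw -0.04151083076904527 tilt [0.0003 0.0007] [-6.1243  8.6746 -0.2941] [1.7178 1.2358 0.6497] 0.018474665067396794
stock right [ 0.5803 -0.1795] 0.0008881092 0.02106816530999857
left [ 0.541241   -0.17789426] 0.005436182
leg right [ 0.6048891  -0.19313632] -0.014108658
blade ((0.637825608253479, -0.091889888048172), (0.07987070828676224, 0.02702656015753746), 22.730504989624023)
arm ((0.6558334231376648, -0.10812253504991531), (0.07110656052827835, 0.024920597672462463), 17.280975341796875)
blade axis 0.32416543
arm axis 0.3923505
```

Emit:
step_arm --deltas '[[0.01,[0.002,0,0],[0,0,0]],[0.01,[0.002,0,0],[0,0,0]],[0.01,[0.001,0,0],[0,0,0.005]],[0.01,[0,0,0],[0,0,0.005]],[0.01,[0,0,0],[0,0,0]]]'

```text
time: 13.48
tool_pos: [0.5558, -0.2448, 0.0391]
eef_rot: [0.726, 0.688, -0.002, 0.003]
ft_force: [-5.6, 1.6, -3.2]
finger_gap: 0.0178
```

```bash
python3 look.py w18; python3 yaw.py w18;  python3 -c "
import cv2,numpy as np
a=[cv2.resize(cv2.imread(f'pics/{n}.png')[60:240,200:330],None,fx=3,fy=3) for n in('w17','w18')]
cv2.imwrite('pics/cmp3.png',np.hstack(a))"
```

```text
13.4833 [ 0.5558 -0.2448  0.0391] yaw -0.05418704687401332 tilt [-0.002   0.0028] [-5.5785  1.5711 -3.1727] [0.3584 1.1129 0.7643] 0.017834659772786414
stock right [ 0.581  -0.1782] -0.010753155 0.021035062801183307
left [ 0.5416238  -0.17514169] -0.0047374964
leg right [ 0.60485727 -0.20001481] -0.013997078
```

View pics/cmp3.png

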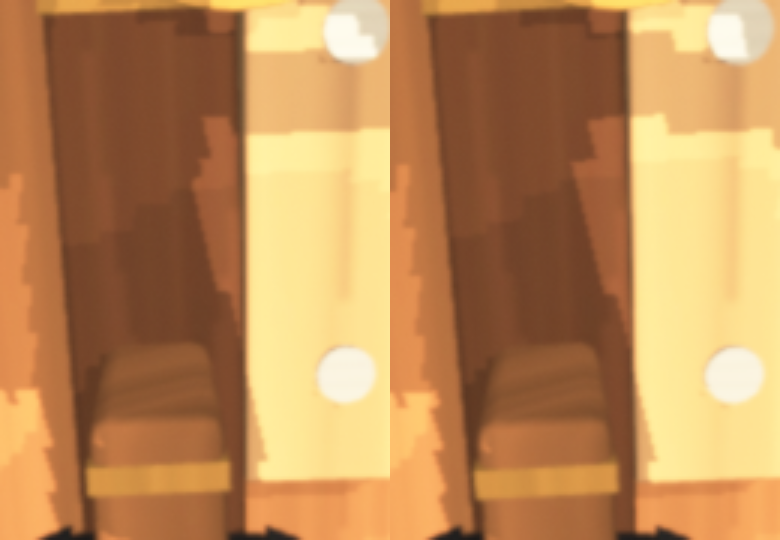

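Emit:
step_arm --deltas '[[0.01,[-0.001,0,0],[0,0,0]],[0.01,[-0.001,0,0],[0,0,0]],[0.01,[0,0,0],[0,0,0]],[0.01,[0,0,0],[0,0,0]],[0.01,[0,0,0],[0,0,0]]]'

```text
time: 13.95
tool_pos: [0.5558, -0.2448, 0.0391]
eef_rot: [0.726, 0.688, -0.001, 0.002]
ft_force: [-5.5, 4.7, -1.2]
finger_gap: 0.0181
```

```bash
python3 look.py w19; python3 yaw.py w19
```

```text
13.95 [ 0.5558 -0.2448  0.0391] yaw -0.05281412257227425 tilt [-0.001   0.0019] [-5.5458  4.7054 -1.1592] [0.9214 1.1839 0.7791] 0.01813582436731989
stock right [ 0.5809 -0.1793] -0.008757234 0.02103911463964947
left [ 0.54153854 -0.183617  ] -0.008041501
leg right [ 0.604922   -0.19798842] -0.016474009
```

Emit:
step_arm --deltas '[[0.01,[0,-0.001,0.0002],[0,0,-0.003]],[0.01,[0.001,-0.001,0],[0,0,-0.003]],[0.01,[0,0,0],[0,0,0]],[0.01,[0,0,0],[0,0,0]],[0.022,[0,0,0],[0,0,0]],[0.03,[0,0,0],[0,0,0]],[0.036,[0,0,0],[0,0,0]],[0.036,[0,0,0],[0,0,0]]]'

```text
time: 14.67
tool_pos: [0.5564, -0.246, 0.0396]
eef_rot: [0.725, 0.689, 0.0, 0.004]
ft_force: [-0.6, -0.2, 0.2]
finger_gap: 0.0355
```

```bash
python3 look.py w20; python3 yaw.py w20
```

```text
14.6667 [ 0.5564 -0.246   0.0396] yaw -0.051615385441121875 tilt [0.0002 0.0044] [-0.5629 -0.2339  0.1812] [-0.0743 -0.0847  0.009 ] 0.03549373820816643
stock right [ 0.5815 -0.1868] -0.009647965 0.020921645167282288
left [ 0.5414102  -0.17845578] -0.039224148
leg right [ 0.6048717  -0.19805655] -0.013996959
```

View pics/w20.png

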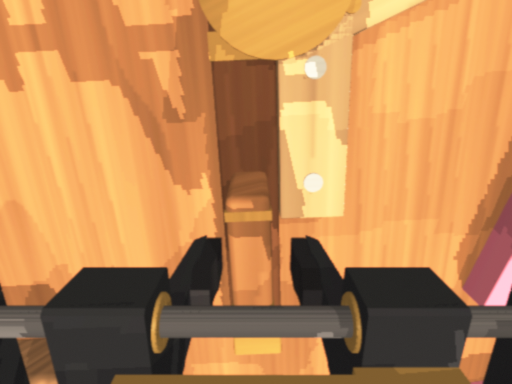

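Emit:
step_arm --deltas '[[0.05,[0,0,-0.01],[0,0,0]],[0.05,[0,0,-0.02],[0,0,0]],[0.05,[0,0,-0.03],[0,0,-0.02]],[0.05,[0,0,-0.03],[0,0,-0.02]],[0.05,[0,0,-0.03],[0,0,0]],[0.05,[0,0,-0.03],[0,0,0]],[0.02,[0,0,0],[0,0,0]],[0.0,[0,0,0],[0,0,0]]]'

```text
time: 15.38
tool_pos: [0.5557, -0.2444, 0.1915]
eef_rot: [0.711, 0.703, 0.001, 0.005]
ft_force: [-0.3, 0.2, -0.5]
finger_gap: 0.0387
```

Emit:
step_arm --deltas '[[0.0,[0,0,0],[0,0,0]],[0.0,[0,0,0],[0,0,0]]]'

```text
time: 15.55
tool_pos: [0.5535, -0.2443, 0.1879]
eef_rot: [0.711, 0.704, -0.001, 0.002]
ft_force: [0.2, 0.6, -0.5]
finger_gap: 0.0254
```

```bash
python3 look.py w21
```

```text
15.55 [ 0.5535 -0.2443  0.1879] yaw -0.010166576452354414 tilt [-0.0011  0.0021] [ 0.1693  0.6302 -0.5104] [-0.0675 -0.0771 -0.0262] 0.02538759710059686
stock right [ 0.5964 -0.202 ] 0.031165361 0.021000660358268197
```

View pics/w21.png

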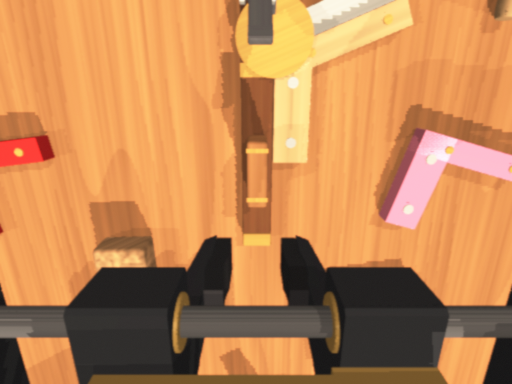

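Run:
```python
from h import *
np.set_printoptions(precision=4,suppress=True)
ang=lambda v:np.arctan2(v[1],v[0])
z=np.load('w21.npz'); P=cloud(z['d'],(env.calibration('wrist'),z['E'])); Z=P[...,2]; M=clean((Z>.0155)&(Z<.0265))
def L(n,b,ax,s):
    e=edges(P,M&b,ax,s)[:,:2]; p,v=linefit(e); v*=np.sign(v[1-ax] if ax==0 else v[0]); a=ang(v); print(n,p,a-(np.pi/2 if ax==0 else 0),len(e)); return p,v
L('stock left',bx(225,72,275,240),0,-1)
L('stock right low',bx(225,170,290,240),0,1)
L('leg right',bx(280,90,330,160),0,1)
L('arm outer',bx(345,0,408,60),1,-1); 
m=clean((Z>.055)&(Z<.068)&bx(240,135,275,215)); r=cv2.minAreaRect(P[m][:,:2].astype(np.float32)); print('rib',r)
m=clean((Z>.04)&(Z<.11)&bx(235,0,285,60)); print('lever',P[m].min(0),P[m].max(0)); 
for v in range(2,46,6): print(v,P[v,255:268:4].round(3).tolist())
plan([0.559,-0.123,0.12],1.559,gap=0,n=6)
```

```text
stock left [ 0.5406 -0.2206] -0.011273265 168
stock right low [ 0.5687 -0.2772] 0.004659176 70
leg right [ 0.6045 -0.196 ] -0.018743277 70
arm outer [ 0.6599 -0.0967] 0.3652486 63
rib ((0.5548886060714722, -0.23213616013526917), (0.059069499373435974, 0.017999934032559395), 88.9760513305664)
lever [ 0.5429 -0.1315  0.0402] [ 0.5712 -0.095   0.086 ]
2 [[0.555, -0.101, 0.061], [0.558, -0.101, 0.061], [0.561, -0.101, 0.062], [0.564, -0.101, 0.062]]
8 [[0.555, -0.105, 0.065], [0.558, -0.105, 0.065], [0.561, -0.105, 0.064], [0.564, -0.105, 0.065]]
14 [[0.555, -0.11, 0.068], [0.558, -0.11, 0.07], [0.561, -0.11, 0.069], [0.564, -0.11, 0.07]]
20 [[0.555, -0.115, 0.072], [0.558, -0.115, 0.074], [0.561, -0.114, 0.071], [0.564, -0.115, 0.073]]
26 [[0.555, -0.119, 0.078], [0.558, -0.12, 0.079], [0.561, -0.12, 0.079], [0.563, -0.12, 0.079]]
32 [[0.555, -0.124, 0.083], [0.558, -0.124, 0.083], [0.561, -0.124, 0.081], [0.563, -0.124, 0.083]]
38 [[0.555, -0.128, 0.083], [0.558, -0.128, 0.085], [0.561, -0.128, 0.084], [0.563, -0.128, 0.083]]
44 [[0.555, -0.131, 0.08], [0.558, -0.131, 0.08], [0.561, -0.131, 0.08], [0.563, -0.131, 0.081]]
[[0,[0.0202,0.0007,0.0112],[0.0002,0.0007,0.0003]],[0,[0.0203,0.0007,0.0112],[0.0002,0.0007,0.0003]],[0,[0.0202,0.0007,0.0112],[0.0002,0.0007,0.0003]],[0,[0.0202,0.0007,0.0113],[0.0002,0.0007,0.0003]],[0,[0.0202,0.0007,0.0112],[0.0002,0.0007,0.0003]],[0,[0.0202,0.0006,0.0113],[0.0002,0.0007,0.0003]]]
end err [-0. -0. -0.]
```

Emit:
step_arm --deltas '[[0.0,[0.02,0.001,0.011],[0,0,0]],[0.0,[0.02,0.001,0.011],[0,0,0]],[0.0,[0.02,0.001,0.011],[0,0,0]],[0.0,[0.02,0,0.011],[0,0,0]],[0.0,[0.02,0,0.011],[0,0,0]],[0.0,[0.02,0,0.011],[0,0,0]],[0.0,[0,0,0],[0,0,0]],[0.0,[0,0,0],[0,0,0]]]'

```text
time: 16.27
tool_pos: [0.5581, -0.1232, 0.1212]
eef_rot: [0.71, 0.705, -0.001, 0.002]
ft_force: [0.1, -0.3, 0.5]
finger_gap: 0.0
```

Emit:
step_arm --deltas '[[0.0,[0,0,0],[0,0,0]],[0.0,[0,0,0],[0,0,0]]]'

```text
time: 16.43
tool_pos: [0.5589, -0.1263, 0.1223]
eef_rot: [0.711, 0.703, -0.001, 0.003]
ft_force: [0.3, 0.4, -0.3]
finger_gap: 0.0006
```

Run:
```python
from h import *
np.set_printoptions(precision=4,suppress=True)
s=st(); print(s['tool_pos'],s['eef_rot'],s['ft_force'],s['finger_gap'])
plan([0.5585,-0.125,0.10],1.559,gap=0,n=2)
```

```text
[ 0.5589 -0.1263  0.1223] [ 0.7114  0.7027 -0.0008  0.0033] [ 0.33    0.3922 -0.2673] 0.000614493145609465
[[0,[0.0007,-0.0002,0.0112],[0.0018,0.0029,-0.0003]],[0,[0.0006,-0.0002,0.0111],[0.0018,0.0029,-0.0003]]]
end err [ 0. -0.  0.]
```

Emit:
step_arm --deltas '[[0.0,[0.001,0,0.012],[0,0,0]],[0.0,[0,0,0.01],[0,0,0]],[0.0,[0,0,0.004],[0,0,0]],[0.0,[0,0,0.004],[0,0,0]],[0.0,[0,0,0.004],[0,0,0]],[0.0,[0,0,0],[0,0,0]]]'

```text
time: 16.93
tool_pos: [0.5587, -0.1236, 0.0875]
eef_rot: [0.711, 0.704, -0.001, 0.002]
ft_force: [0.4, 0.2, -0.0]
finger_gap: 0.0005
```

Emit:
step_arm --deltas '[[0.0,[0,0,0.004],[0,0,0]],[0.0,[0,0,0.004],[0,0,0]],[0.0,[0,0,0.004],[0,0,0]],[0.0,[0,0,0.003],[0,0,0]],[0.0,[0,0,0],[0,0,0]]]'

```text
time: 17.35
tool_pos: [0.5593, -0.1237, 0.073]
eef_rot: [0.711, 0.704, -0.0, 0.003]
ft_force: [0.5, -0.1, 1.3]
finger_gap: 0.0002
```

```bash
python3 look.py w22
```

```text
17.35 [ 0.5593 -0.1237  0.073 ] yaw -0.009934041414931372 tilt [-0.0002  0.003 ] [ 0.5301 -0.0762  1.2749] [ 0.0179 -0.0899 -0.0044] 0.0002066337012365439
stock right [ 0.5699 -0.0729] -0.86755645 0.0207355027479824
```

View pics/w22.png

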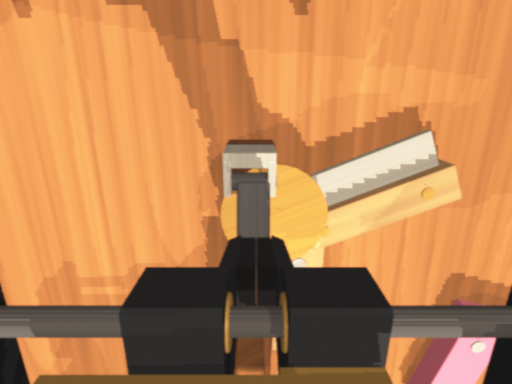

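Emit:
step_arm --deltas '[[0.0,[0,0,0.003],[0,0,0]],[0.0,[0,0,0.003],[0,0,0]],[0.0,[0,0,0.002],[0,0,0]],[0.0,[0,0,0],[0,0,0]]]'

```text
time: 17.73
tool_pos: [0.5589, -0.124, 0.0648]
eef_rot: [0.711, 0.703, -0.001, 0.003]
ft_force: [0.0, 0.5, 0.8]
finger_gap: 0.0003
```

Emit:
step_arm --deltas '[[0.0,[0,0,0.002],[0,0,0]],[0.0,[0,0,0.001],[0,0,0]],[0.0,[0,0,0],[0,0,0]]]'

```text
time: 17.98
tool_pos: [0.5586, -0.1236, 0.0618]
eef_rot: [0.711, 0.704, -0.001, 0.002]
ft_force: [0.8, 0.1, -0.8]
finger_gap: 0.0004
```

Run:
```python
from h import *
np.set_printoptions(precision=4,suppress=True)
ang=lambda v:np.arctan2(v[1],v[0])
z=np.load('w22.npz'); P=cloud(z['d'],(env.calibration('wrist'),z['E'])); Z=P[...,2]
M=clean((Z>.0165)&(Z<.0265)&bx(340,160,470,250)); e=edges(P,M&bx(340,160,455,250),1,-1)[:,:2]; p,v=linefit(e); print('arm outer',p,ang(v*np.sign(v[0])))
M=clean((Z>.009)&(Z<.0165)&bx(318,120,440,210))
e=edges(P,M&bx(325,120,430,205),1,-1)[:,:2]; p,v=linefit(e); print('blade upper edge',p,ang(v*np.sign(v[0])))
r=cv2.minAreaRect(P[M][:,:2].astype(np.float32)); print(r)
```

```text
arm outer [ 0.6507 -0.0996] 0.37328336
blade upper edge [ 0.639  -0.0784] 0.37549245
((0.6393410563468933, -0.09121975302696228), (0.07853259891271591, 0.025420960038900375), 21.375837326049805)
```

Emit:
step_arm --deltas '[[0.0,[0,0,0.001],[0,0,0]],[0.0,[0,0,0.001],[0,0,0]],[0.0,[0,0,0],[0,0,0]]]'

```text
time: 18.23
tool_pos: [0.5587, -0.1238, 0.0604]
eef_rot: [0.711, 0.704, -0.001, 0.003]
ft_force: [-0.1, 0.1, 3.5]
finger_gap: 0.0003
```

Emit:
step_arm --deltas '[[0.0,[0,0,0.001],[0,0,0]],[0.0,[0,0,0.001],[0,0,0]],[0.0,[0,0,0],[0,0,0]]]'

```text
time: 18.48
tool_pos: [0.5589, -0.1238, 0.0601]
eef_rot: [0.711, 0.704, -0.001, 0.003]
ft_force: [-4.3, -1.2, 18.1]
finger_gap: 0.0003
```

Run:
```python
from h import *
im,d=env.get_image('side'); cv2.imwrite('pics/sd23.png',cv2.resize(im[120:270,180:330],None,fx=4,fy=4,interpolation=cv2.INTER_CUBIC))
print(st()['tool_pos'],st()['ft_force'])
```

```text
[ 0.55886769 -0.12382395  0.06004284] [-4.54326502 -0.69869024 17.59094402]
```

View pics/sd23.png

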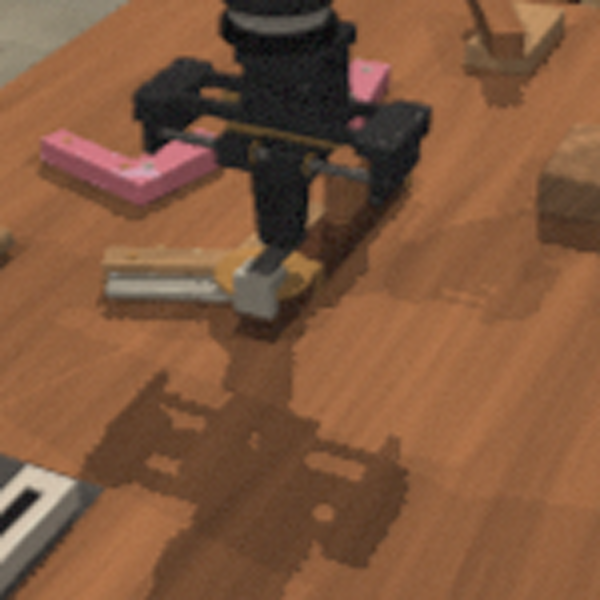

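Emit:
step_arm --deltas '[[0.0,[0,0,-0.003],[0,0,0]],[0.0,[0,0,-0.015],[0,0,0]],[0.0,[0,0,-0.025],[0,0,0]],[0.03,[-0.02,0,-0.03],[0,0,0]],[0.06,[-0.025,0,-0.03],[0,0,0]],[0.06,[-0.025,0,-0.025],[0,0,0]],[0.06,[-0.02,0,0],[0,0,0]],[0.06,[0,0,0],[0,0,0]]]'

```text
time: 19.2
tool_pos: [0.5576, -0.2193, 0.1875]
eef_rot: [0.713, 0.701, -0.001, 0.005]
ft_force: [-0.7, -0.8, -0.7]
finger_gap: 0.0313
```

Emit:
step_arm --deltas '[[0.06,[0,0,0],[0,0,0]],[0.06,[0,0,0],[0,0,0]]]'

```text
time: 19.37
tool_pos: [0.5572, -0.2117, 0.186]
eef_rot: [0.71, 0.704, -0.0, 0.002]
ft_force: [-0.0, 0.3, 1.1]
finger_gap: 0.045
```

```bash
python3 look.py w24
```

```text
19.3667 [ 0.5572 -0.2117  0.186 ] yaw -0.00885408296259782 tilt [-0.0003  0.0018] [-0.0074  0.2631  1.0686] [-0.0105 -0.0974 -0.0207] 0.04504194597943844
stock right [ 0.5999 -0.1714] 0.04026878 0.02107981178496543
```

View pics/w24.png

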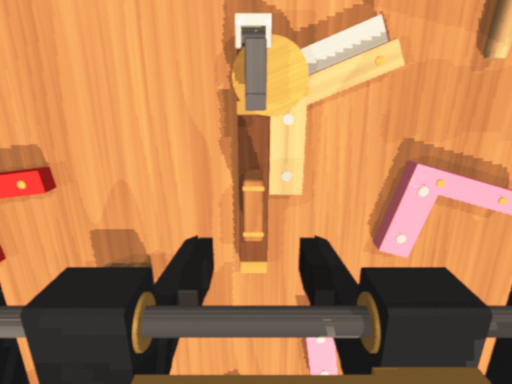

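Run:
```python
from h import *
np.set_printoptions(precision=4,suppress=True)
ang=lambda v:np.arctan2(v[1],v[0])
z=np.load('w24.npz'); P=cloud(z['d'],(env.calibration('wrist'),z['E'])); Z=P[...,2]; M=clean((Z>.0155)&(Z<.0265))
def L(n,b,ax,s,M=M):
    e=edges(P,M&b,ax,s)[:,:2]; p,v=linefit(e); v*=np.sign(v[1] if ax==0 else v[0]); a=ang(v); print(n,p,a-(np.pi/2 if ax==0 else 0),len(e)); return p,v
L('stock left',bx(225,112,275,268),0,-1)
L('leg right',bx(280,120,330,190),0,1)
L('arm outer',bx(340,20,400,90),1,-1)
M2=clean((Z>.009)&(Z<.0165)&bx(300,5,392,80)); L('blade upper',bx(315,5,375,80),1,-1,M2)
m=clean((Z>.055)&(Z<.068)&bx(240,170,275,245)); r=cv2.minAreaRect(P[m][:,:2].astype(np.float32)); print('rib',r)
for v in range(28,110,10): print(v,P[v,252:264:6].round(3).tolist())
plan([0.5547,-0.243,0.10],1.559,gap=0.06,n=3)
```

```text
stock left [ 0.5406 -0.2275] -0.012497067 156
leg right [ 0.6047 -0.1856] -0.01800406 70
arm outer [ 0.6593 -0.0966] 0.3718003 60
blade upper [ 0.6375 -0.0795] 0.37501907 60
rib ((0.5550901293754578, -0.23199215531349182), (0.05913138762116432, 0.01842913031578064), 89.71688079833984)
28 [[0.556, -0.081, 0.034], [0.561, -0.081, 0.035]]
38 [[0.556, -0.09, 0.05], [0.561, -0.09, 0.049]]
48 [[0.556, -0.098, 0.049], [0.561, -0.098, 0.051]]
58 [[0.556, -0.105, 0.05], [0.561, -0.105, 0.049]]
68 [[0.556, -0.112, 0.049], [0.561, -0.113, 0.049]]
78 [[0.556, -0.12, 0.049], [0.561, -0.12, 0.05]]
88 [[0.556, -0.128, 0.051], [0.561, -0.128, 0.05]]
98 [[0.556, -0.136, 0.051], [0.561, -0.136, 0.051]]
108 [[0.556, -0.144, 0.05], [0.561, -0.144, 0.05]]
[[0.06,[-0.0105,-0.0009,0.0287],[0.0007,0.0009,0.0014]],[0.06,[-0.0106,-0.0008,0.0286],[0.0007,0.0009,0.0014]],[0.06,[-0.0105,-0.0008,0.0287],[0.0007,0.0009,0.0014]]]
end err [-0.  0.  0.]
```

Emit:
step_arm --deltas '[[0.06,[-0.011,-0.001,0.028],[0,0,0]],[0.06,[-0.011,-0.001,0.028],[0,0,0.003]],[0.06,[-0.011,-0.001,0.028],[0,0,0]],[0.06,[0,0,0],[0,0,0]],[0.06,[0,0,0],[0,0,0]],[0.06,[0,0,0],[0,0,0]]]'

```text
time: 19.92
tool_pos: [0.5558, -0.2443, 0.104]
eef_rot: [0.711, 0.703, 0.001, 0.003]
ft_force: [0.5, -0.3, -0.5]
finger_gap: 0.0595
```

Run:
```python
from h import *
np.set_printoptions(precision=4,suppress=True)
s=st(); print(s['tool_pos'],s['eef_rot'],s['ft_force'],s['finger_gap'])
plan([0.5549,-0.244,0.039],1.558,gap=0.06,n=4)
```

```text
[ 0.5558 -0.2443  0.104 ] [0.7109 0.7033 0.0008 0.0029] [ 0.4871 -0.3103 -0.4505] 0.05953658002551875
[[0.06,[0.0001,-0.0003,0.0162],[0.0013,0.0007,0.0005]],[0.06,[0.0001,-0.0003,0.0163],[0.0013,0.0007,0.0005]],[0.06,[0.0001,-0.0003,0.0162],[0.0013,0.0007,0.0005]],[0.06,[0.0001,-0.0003,0.0163],[0.0013,0.0007,0.0005]]]
end err [-0.  0. -0.]
```

Emit:
step_arm --deltas '[[0.06,[0,-0.001,0.018],[0.001,0.001,0]],[0.06,[0,0,0.018],[0.001,0.001,0]],[0.06,[0,0,0.016],[0.001,0.001,0]],[0.06,[0,0,0.01],[0.001,0,0]],[0.06,[0,0,0.003],[0.001,0,0]],[0.06,[0,0,0],[0,0,0]],[0.04,[0,0,0],[0,0,0]]]'

```text
time: 20.5
tool_pos: [0.5544, -0.2464, 0.0385]
eef_rot: [0.712, 0.703, -0.001, 0.0]
ft_force: [-0.1, -0.6, 0.4]
finger_gap: 0.0551
```

```bash
python3 look.py w25
```

```text
20.5 [ 0.5544 -0.2464  0.0385] yaw -0.012738708017796752 tilt [-0.0007  0.0004] [-0.0555 -0.5733  0.3584] [-0.0423 -0.0973 -0.0226] 0.055128075551404344
stock right [ 0.5769 -0.1815] 0.029876113 0.020929387788302334
```

Emit:
step_arm --deltas '[[0.01,[0,0,0],[0,0,0]],[0.01,[0,0,0],[0,0,0]],[0.01,[0,0,0],[0,0,0]],[0.01,[0,0,0],[0,0,0]],[0.01,[0,0,0],[0,0,0]],[0.01,[0,0,0],[0,0,0]]]'

```text
time: 21.05
tool_pos: [0.5543, -0.2468, 0.0381]
eef_rot: [0.712, 0.702, -0.001, 0.0]
ft_force: [1.0, -0.5, 0.3]
finger_gap: 0.0176
```

Emit:
step_arm --deltas '[[0.01,[0.001,-0.001,0],[0,0,0]],[0.01,[0.001,-0.002,-0.005],[0,0,0]],[0.01,[0.001,-0.004,-0.01],[0,0,0]],[0.01,[0.001,-0.005,-0.015],[0,0,0]],[0.01,[0,-0.005,-0.02],[0,0,0]],[0.01,[0.01,-0.005,-0.02],[0,0,0]],[0.01,[0.02,0,-0.01],[0,0,0]],[0.01,[0.03,0,0],[0,0,0]]]'

```text
time: 21.72
tool_pos: [0.5319, -0.1856, 0.1198]
eef_rot: [0.714, 0.7, -0.002, 0.002]
ft_force: [0.5, 0.1, -5.5]
finger_gap: 0.0177
```

```bash
python3 look.py w26
python3 - <<'E'
from h import *
im,d=env.get_image('scene'); cv2.imwrite('pics/s26.png',im); np.save('s26.npy',d)
plan([0.5,0.0,0.12],1.558,gap=0.01)
E
```

```text
21.7167 [ 0.5319 -0.1856  0.1198] yaw -0.019138406455087464 tilt [-0.0021  0.0018] [ 0.4983  0.0728 -5.4952] [-0.1087 -0.0673  0.0608] 0.017701191617626476
[[0.01,[0.035,-0.0067,0.0],[-0.0001,-0.0008,0.0017]],[0.01,[0.035,-0.0068,0.0],[-0.0001,-0.0008,0.0017]],[0.01,[0.0349,-0.0068,-0.0],[-0.0001,-0.0008,0.0017]],[0.01,[0.035,-0.0069,-0.0001],[-0.0001,-0.0008,0.0017]],[0.01,[0.0349,-0.0069,-0.0],[-0.0001,-0.0008,0.0017]]]
end err [-0.  0. -0.]Traceback (most recent call last):
  File "look.py", line 10, in <module>
    m=M&bx(215,80,300,165); e=edges(P,m,0,1)[:,:2]; p,v=linefit(e); v*=np.sign(v[1]); print('stock right',p,ang(v)-np.pi/2,np.median(P[m][:,2]))
                              ~~~~~~~~~~~~~~^^^^^^
IndexError: too many indices for array: array is 1-dimensional, but 2 were indexed
```

View pics/s26.png

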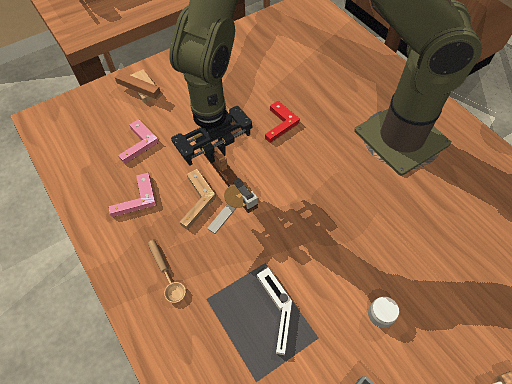

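Run:
```python
from h import *
plan([0.5436,0.195,0.12],1.558,gap=0.01,maxmm=0.032)
```

```text
[[0.01,[0.0308,0.0008,0.0001],[-0.0,-0.0003,0.0007]],[0.01,[0.0309,0.0007,0.0],[-0.0,-0.0003,0.0007]],[0.01,[0.0308,0.0007,0.0001],[-0.0,-0.0003,0.0007]],[0.01,[0.0309,0.0007,0.0001],[-0.0,-0.0003,0.0007]],[0.01,[0.0308,0.0007,-0.0],[-0.0,-0.0003,0.0007]],[0.01,[0.0309,0.0007,0.0],[-0.0,-0.0003,0.0007]],[0.01,[0.0308,0.0006,0.0001],[-0.0,-0.0003,0.0007]],[0.01,[0.0309,0.0006,-0.0],[-0.0,-0.0003,0.0007]]]
[[0.01,[0.0308,0.0006,-0.0],[-0.0,-0.0003,0.0007]],[0.01,[0.0308,0.0006,-0.0],[-0.0,-0.0003,0.0007]],[0.01,[0.0309,0.0006,-0.0],[-0.0,-0.0003,0.0007]],[0.01,[0.0308,0.0005,-0.0001],[-0.0,-0.0003,0.0007]]]
end err [ 0. -0.  0.]
```

Emit:
step_arm --deltas '[[0.01,[0.02,0.001,0],[0,0,0]],[0.01,[0.03,0.001,0],[0,0,0]],[0.01,[0.031,0.001,0],[0,0,0]],[0.01,[0.031,0,0],[0,0,0]],[0.01,[0.031,0,0],[0,0,0]],[0.01,[0.031,0.001,0],[0,0,0]],[0.01,[0.031,0.001,0],[0,0,0]],[0.01,[0.031,0.001,0],[0,0,0]]]'

```text
time: 22.48
tool_pos: [0.5401, 0.0546, 0.1174]
eef_rot: [0.711, 0.703, -0.002, -0.0]
ft_force: [-0.1, -0.2, -5.4]
finger_gap: 0.0176
```

Emit:
step_arm --deltas '[[0.01,[0.031,0,0],[0,0,0]],[0.01,[0.031,0,0],[0,0,0]],[0.01,[0.031,0.001,0],[0,0,0]],[0.01,[0.025,0.001,0],[0,0,0]],[0.01,[0.015,0,0],[0,0,0]],[0.01,[0,0,0],[0,0,0]],[0.01,[0,0,0],[0,0,0]],[0.01,[0,0,0],[0,0,0]]]'

```text
time: 23.15
tool_pos: [0.5446, 0.1845, 0.1168]
eef_rot: [0.712, 0.702, -0.003, 0.0]
ft_force: [0.1, -0.1, -5.9]
finger_gap: 0.0176
```

```bash
python3 look.py w27
```

```text
23.15 [0.5446 0.1845 0.1168] yaw -0.013581840043807913 tilt [-0.0029  0.0004] [ 0.078  -0.0973 -5.8535] [-0.3703 -0.1084  0.0256] 0.017634426662352418
stock right [0.5778 0.2214] 0.026266098 0.020973467361614345
```

View pics/w27.png

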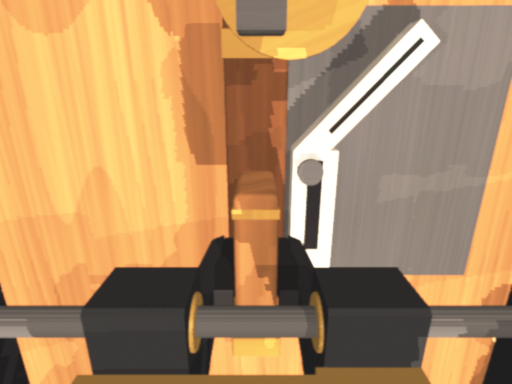

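Run:
```python
from h import *
np.set_printoptions(precision=4,suppress=True)
ang=lambda v:np.arctan2(v[1],v[0])
z=np.load('w27.npz'); P=cloud(z['d'],(env.calibration('wrist'),z['E'])); Z=P[...,2]; M=clean((Z>.0165)&(Z<.0265))
def L(n,b,ax,s,M=M):
    e=edges(P,M&b,ax,s)[:,:2]; p,v=linefit(e); v*=np.sign(v[1] if ax==0 else v[0]); a=ang(v); print(n,p,a-(np.pi/2 if ax==0 else 0),len(e)); return p,v
p,v=L('fence left',bx(285,165,330,235),0,-1)
q,w=L('bar outer',bx(310,15,418,140),1,-1)
t=np.linalg.solve(np.array([v,-w]).T,q-p); print('corner',p+t[0]*v)
L('fence right',bx(300,165,345,260),0,1)
m=clean((Z>.08)&(Z<.115)); print(np.median(Z[80:160,235:280])); M3=m&bx(210,80,300,165)
L('stock l',bx(205,80,300,165),0,-1,M3); L('stock r',bx(205,80,300,165),0,1,M3)
for r in range(80,165,20): print([(u,Z[r,u].round(3)) for u in range(216,296,6)])
print('plate',np.median(Z[200:260,380:440]),'bench',np.median(Z[200:260,100:160]))
```

```text
fence left [0.5727 0.1851] -0.011633873 70
bar outer [0.6215 0.274 ] 0.8097504 108
corner [0.5731 0.2232]
fence right [0.6057 0.1614] -0.016197681 95
0.09894565376520051
stock l [0.5312 0.2516] -0.01573503 85
stock r [0.5606 0.251 ] -0.016520023 85
[(216, np.float64(0.001)), (222, np.float64(0.001)), (228, np.float64(0.098)), (234, np.float64(0.098)), (240, np.float64(0.099)), (246, np.float64(0.098)), (252, np.float64(0.098)), (258, np.float64(0.097)), (264, np.float64(0.099)), (270, np.float64(0.098)), (276, np.float64(0.098)), (282, np.float64(0.099)), (288, np.float64(0.001)), (294, np.float64(0.001))]
[(216, np.float64(0.0)), (222, np.float64(0.001)), (228, np.float64(0.099)), (234, np.float64(0.099)), (240, np.float64(0.099)), (246, np.float64(0.099)), (252, np.float64(0.099)), (258, np.float64(0.099)), (264, np.float64(0.1)), (270, np.float64(0.098)), (276, np.float64(0.099)), (282, np.float64(0.099)), (288, np.float64(0.002)), (294, np.float64(0.002))]
[(216, np.float64(0.001)), (222, np.float64(-0.0)), (228, np.float64(0.252)), (234, np.float64(0.099)), (240, np.float64(0.09
[... 309 characters left out ...]
.099)), (234, np.float64(0.099)), (240, np.float64(0.099)), (246, np.float64(0.1)), (252, np.float64(0.099)), (258, np.float64(0.098)), (264, np.float64(0.099)), (270, np.float64(0.098)), (276, np.float64(0.1)), (282, np.float64(0.098)), (288, np.float64(0.001)), (294, np.float64(0.001))]
[(216, np.float64(0.001)), (222, np.float64(0.001)), (228, np.float64(0.1)), (234, np.float64(0.099)), (240, np.float64(0.1)), (246, np.float64(0.1)), (252, np.float64(0.101)), (258, np.float64(0.252)), (264, np.float64(0.099)), (270, np.float64(0.099)), (276, np.float64(0.101)), (282, np.float64(0.098)), (288, np.float64(0.0)), (294, np.float64(0.021))]
plate 0.0014578498865036593 bench 0.00106377447296091
```

Emit:
step_arm --deltas '[[0.01,[0,0,0.015],[0,0,0]],[0.01,[0,0,0.02],[0,0,0]],[0.01,[0,0,0.02],[0,0,0]],[0.01,[0,0,0.012],[0,0,0]],[0.01,[0,0,0.005],[0,0,0]],[0.01,[0,0,0],[0,0,0]],[0.01,[0,0,0],[0,0,0]],[0.01,[0,0,0],[0,0,0]]]'

```text
time: 23.87
tool_pos: [0.5461, 0.1868, 0.0462]
eef_rot: [0.712, 0.702, -0.0, 0.0]
ft_force: [-0.3, 0.7, -5.9]
finger_gap: 0.0176
```

```bash
python3 look.py w28;python3 - <<'E'
from h import *
z=np.load('w27.npz'); P=cloud(z['d'],(env.calibration('wrist'),z['E']))
print(P[60:150:30,286:294:2,0].round(4))
E
```

```text
23.8667 [0.5461 0.1868 0.0462] yaw -0.013359739929043046 tilt [-0.0002  0.0002] [-0.2767  0.7017 -5.8853] [-0.2516 -0.0436 -0.0113] 0.01758579072696036
[[0.5605 0.5703 0.5715 0.5732]
 [0.5606 0.5705 0.5722 0.5737]
 [0.5608 0.5709 0.5725 0.5741]]Traceback (most recent call last):
  File "look.py", line 10, in <module>
    m=M&bx(215,80,300,165); e=edges(P,m,0,1)[:,:2]; p,v=linefit(e); v*=np.sign(v[1]); print('stock right',p,ang(v)-np.pi/2,np.median(P[m][:,2]))
                              ~~~~~~~~~~~~~~^^^^^^
IndexError: too many indices for array: array is 1-dimensional, but 2 were indexed
```

View pics/w28.png

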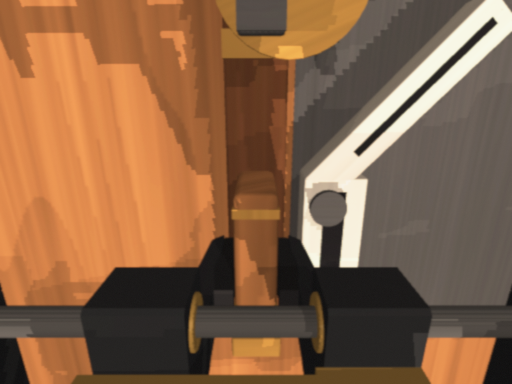

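Emit:
step_arm --deltas '[[0.01,[0,0,0.004],[0,0,0]],[0.01,[0,0,0.003],[0,0,0]],[0.01,[0,0.003,0],[0,0,0]],[0.01,[0,0.003,0],[0,0,0]],[0.01,[0,0,0],[0,0,0]],[0.01,[0,0,0],[0,0,0]]]'

```text
time: 24.42
tool_pos: [0.5519, 0.1866, 0.0382]
eef_rot: [0.712, 0.702, -0.001, 0.0]
ft_force: [-0.8, -1.1, -4.9]
finger_gap: 0.0175
```

```bash
python3 look.py w29
```

```text
24.4167 [0.5519 0.1866 0.0382] yaw -0.013419869303990195 tilt [-0.0006  0.    ] [-0.7908 -1.133  -4.8519] [0.0333 0.0092 0.041 ] 0.017472094946833973
stock right [0.5679 0.2515] -0.017800808 0.02103724078271417
```

Emit:
step_arm --deltas '[[0.01,[0,0.003,0],[0,0,-0.003]],[0.01,[0,0.002,0],[0,0,0]],[0.01,[0,0,0],[0,0,0]],[0.01,[0,0,0],[0,0,0]]]'

```text
time: 24.8
tool_pos: [0.5567, 0.1863, 0.0382]
eef_rot: [0.711, 0.703, -0.001, 0.0]
ft_force: [0.1, -0.6, -4.5]
finger_gap: 0.0177
```

Emit:
step_arm --deltas '[[0.01,[0,0.0015,0],[0,0,0]],[0.01,[0,0,0],[0,0,0]],[0.01,[0,0,0],[0,0,0]]]'

```text
time: 25.05
tool_pos: [0.5573, 0.1863, 0.0381]
eef_rot: [0.711, 0.704, -0.002, -0.0]
ft_force: [-2.8, -0.4, -1.7]
finger_gap: 0.0176
```

Emit:
step_arm --deltas '[[0.01,[0,0.001,0],[0,0,0]],[0.01,[0,0,0],[0,0,0]],[0.01,[0,0,0],[0,0,0]]]'

```text
time: 25.3
tool_pos: [0.5574, 0.1863, 0.0381]
eef_rot: [0.71, 0.704, -0.002, -0.001]
ft_force: [-5.4, -1.1, -1.2]
finger_gap: 0.0177
```

```bash
python3 look.py w30
```

```text
25.3 [0.5574 0.1863 0.0381] yaw -0.009589617267866668 tilt [-0.0022 -0.0007] [-5.4017 -1.08   -1.234 ] [-0.0088  1.08   -0.0236] 0.017668309857519153
stock right [0.5731 0.2529] -0.013123274 0.020994058244038924
```

View pics/w30.png

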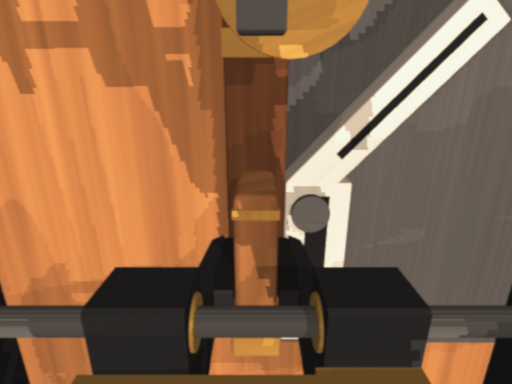

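Emit:
step_arm --deltas '[[0.01,[-0.004,-0.0007,-0.0002],[0,0,0]],[0.01,[-0.008,0,0],[0,0,0]],[0.01,[-0.009,0,0],[0,0,0]],[0.01,[-0.009,0,0],[0,0,0]],[0.01,[-0.008,0,0],[0,0,0]],[0.01,[-0.004,0,0],[0,0,0]],[0.01,[0,0,0],[0,0,0]]]'

```text
time: 25.93
tool_pos: [0.5569, 0.143, 0.0381]
eef_rot: [0.711, 0.703, -0.002, -0.001]
ft_force: [-3.8, 0.9, -4.3]
finger_gap: 0.0179
```

```bash
python3 look.py w31; python3 yaw.py w31
```

```text
25.9333 [0.5569 0.143  0.0381] yaw -0.01046790124497976 tilt [-0.0017 -0.0006] [-3.7709  0.8856 -4.3492] [0.3847 0.8761 0.1195] 0.01787763326474593
stock right [0.5789 0.2124] 0.02992618 0.020978879956891378
left [0.5431372  0.20995405] -0.0017033815
leg right [0.6064337  0.19072056] -0.013202071
```

View pics/w31.png

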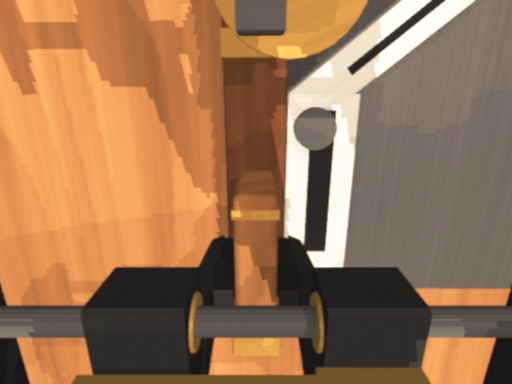

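Emit:
step_arm --deltas '[[0.01,[-0.004,0,0],[0,0,0.004]],[0.01,[-0.006,0,0],[0,0,0.004]],[0.01,[-0.006,0,0],[0,0,0.004]],[0.01,[-0.006,0,0],[0,0,0.004]],[0.01,[-0.005,0,0],[0,0,0.004]],[0.01,[0,0,0],[0,0,0]],[0.01,[0,0,0],[0,0,0]]]'

```text
time: 26.57
tool_pos: [0.5566, 0.1164, 0.0382]
eef_rot: [0.717, 0.697, -0.002, -0.0]
ft_force: [-4.9, 1.7, -4.4]
finger_gap: 0.0175
```

```bash
python3 look.py w32; python3 yaw.py w32
```

```text
26.5667 [0.5566 0.1164 0.0382] yaw -0.028840719484936272 tilt [-0.0019 -0.    ] [-4.9253  1.7379 -4.3764] [0.3114 0.9278 0.517 ] 0.0175332586195785
stock right [0.5801 0.1764] 0.015262127 0.020982228869597802
left [0.543174   0.18354112] -0.01520133
leg right [0.6060439  0.16251937] -0.015049219
```

View pics/w32.png

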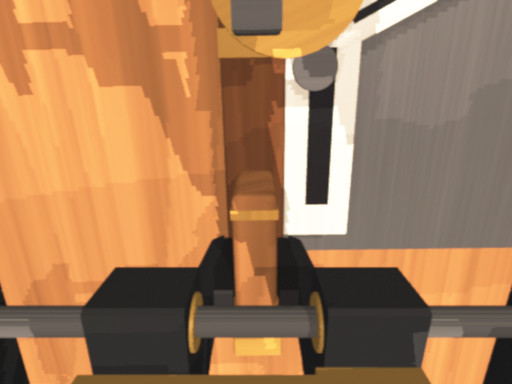

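Emit:
step_arm --deltas '[[0.01,[-0.003,0,0],[0,0,0.004]],[0.01,[-0.003,0,0],[0,0,0.004]],[0.01,[-0.001,0,0],[0,0,0]],[0.01,[0,0,0],[0,0,0]],[0.01,[0,0,0],[0,0,0]]]'

```text
time: 27.03
tool_pos: [0.5565, 0.1114, 0.0384]
eef_rot: [0.72, 0.694, -0.001, -0.001]
ft_force: [-3.9, 4.1, -4.6]
finger_gap: 0.0181
```

Emit:
step_arm --deltas '[[0.01,[-0.0015,0,0],[0,0,0]],[0.01,[0,0,0],[0,0,0]],[0.01,[0,0,0],[0,0,0]]]'

```text
time: 27.28
tool_pos: [0.5565, 0.1102, 0.0385]
eef_rot: [0.719, 0.694, -0.0, -0.001]
ft_force: [-5.0, 5.0, -4.7]
finger_gap: 0.0179
```

```bash
python3 look.py w33; python3 yaw.py w33
```

```text
27.2833 [0.5565 0.1102 0.0385] yaw -0.03535119177255597 tilt [-0.0005 -0.0008] [-5.0461  5.0065 -4.7472] [0.8633 1.0163 0.6211] 0.017873287221797707
stock right [0.5804 0.1762] 0.0070785284 0.02112205012590343
left [0.54314804 0.17681208] -0.016219616
leg right [0.6060333  0.15919343] -0.015909433
```

Emit:
step_arm --deltas '[[0.01,[-0.0015,0,0],[0,0,0.002]],[0.01,[0,0,0],[0,0,0]],[0.01,[0,0,0],[0,0,0]]]'

```text
time: 27.58
tool_pos: [0.5565, 0.1088, 0.0385]
eef_rot: [0.72, 0.694, -0.0, -0.001]
ft_force: [-4.3, 3.5, -5.3]
finger_gap: 0.018
```

Emit:
step_arm --deltas '[[0.01,[-0.0015,0,0],[0,0,0.002]],[0.01,[0,0,0],[0,0,0]],[0.01,[0,0,0],[0,0,0]]]'

```text
time: 27.83
tool_pos: [0.5564, 0.1075, 0.0385]
eef_rot: [0.721, 0.693, -0.0, -0.001]
ft_force: [-4.5, 4.4, -5.1]
finger_gap: 0.0179
```

```bash
python3 look.py w34; python3 yaw.py w34
python3 - <<'E'
from h import *
im,d=env.get_image('scene'); np.save('s34.npy',d); cv2.imwrite('pics/s34.png',cv2.resize(im[230:370,200:340],None,fx=4,fy=4,interpolation=cv2.INTER_CUBIC))
E
```

```text
27.8333 [0.5564 0.1075 0.0385] yaw -0.03901456498027045 tilt [-0.0003 -0.0009] [-4.5062  4.4459 -5.0909] [0.8641 0.951  0.6397] 0.01792550044476065
stock right [0.5806 0.1761] 0.0048485994 0.02114326653805712
left [0.5430832  0.17487727] -0.011386514
leg right [0.60601926 0.15625276] -0.014047146
```

View pics/s34.png

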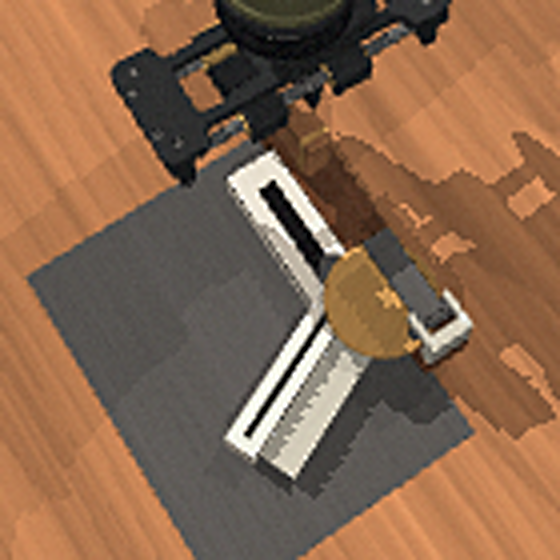

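Emit:
step_arm --deltas '[[0.01,[-0.0012,0,0],[0,0,0.002]],[0.01,[0,0,0],[0,0,0]],[0.01,[0,0,0],[0,0,0]]]'

```text
time: 28.18
tool_pos: [0.5565, 0.1074, 0.0386]
eef_rot: [0.721, 0.693, 0.0, -0.001]
ft_force: [-4.1, 6.5, -5.0]
finger_gap: 0.0181
```

Emit:
step_arm --deltas '[[0.01,[-0.0012,0,0],[0,0,0.002]],[0.01,[0,0,0],[0,0,0]],[0.01,[0,0,0],[0,0,0]]]'

```text
time: 28.43
tool_pos: [0.5565, 0.1072, 0.0386]
eef_rot: [0.722, 0.692, 0.001, -0.002]
ft_force: [-4.8, 7.2, -6.4]
finger_gap: 0.018
```

```bash
python3 look.py w35; python3 yaw.py w35
```

```text
28.4333 [0.5565 0.1072 0.0386] yaw -0.041986742772485375 tilt [ 0.0012 -0.0019] [-4.7919  7.2371 -6.388 ] [1.4726 0.9926 0.5701] 0.01801326140842529
stock right [0.5809 0.1753] -0.0007238388 0.02118626558652234
left [0.54302806 0.1747204 ] -0.014627218
leg right [0.6059468 0.1558928] -0.0124874115
```

Emit:
step_arm --deltas '[[0.01,[-0.0008,0,0.0003],[0,0,0.002]],[0.01,[0,0,0],[0,0,0]],[0.01,[0,0,0],[0,0,0]],[0.01,[0,0,0],[0,0,0]],[0.01,[0,0,0],[0,0,0]]]'

```text
time: 28.9
tool_pos: [0.5565, 0.1071, 0.0384]
eef_rot: [0.722, 0.692, 0.002, -0.002]
ft_force: [-4.8, 8.5, -6.0]
finger_gap: 0.0181
```

```bash
python3 look.py w36; python3 yaw.py w36
python3 - <<'E'
from h import *
im,d=env.get_image('scene'); np.save('s36.npy',d); cv2.imwrite('pics/s36.png',cv2.resize(im[230:370,200:340],None,fx=4,fy=4,interpolation=cv2.INTER_CUBIC))
P=cloud(d,cam('scene'));Z=P[...,2]
m=clean((Z>.006)&(Z<.0135)&bx(262,300,295,355)); p=cv2.minAreaRect(P[m][:,:2].astype(np.float32)); print('blade',p)
m=clean((Z>.0145)&(Z<.022)&bx(250,315,275,350)); p=cv2.minAreaRect(P[m][:,:2].astype(np.float32)); print('bar',p)
E
```

```text
28.9 [0.5565 0.1071 0.0384] yaw -0.043394647260087016 tilt [ 0.0017 -0.0022] [-4.8313  8.4766 -6.0104] [1.6779 0.9608 0.6164] 0.0180627344128311
stock right [0.581 0.173] -0.0027041435 0.021143879192370846
left [0.5430412  0.17470752] -0.012349486
leg right [0.60597533 0.15576905] -0.013384938
blade ((0.6393339037895203, 0.2631286382675171), (0.07936357706785202, 0.02412756159901619), 22.42435073852539)
bar ((0.6578684449195862, 0.24669864773750305), (0.06875339150428772, 0.019771283492445946), 22.920007705688477)
```

View pics/s36.png

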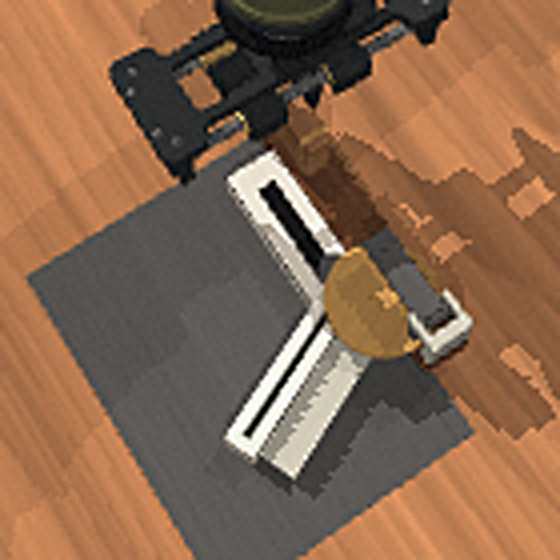

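Emit:
step_arm --deltas '[[0.01,[0.001,-0.0005,0.0003],[0,0,-0.003]],[0.01,[0.001,-0.0005,0.0003],[0,0,-0.003]],[0.01,[0.001,-0.0005,0],[0,0,0]],[0.01,[0.001,0,0],[0,0,0]],[0.01,[0,0,0],[0,0,0]],[0.01,[0,0,0],[0,0,0]]]'

```text
time: 29.5
tool_pos: [0.5562, 0.1073, 0.0381]
eef_rot: [0.722, 0.692, -0.0, 0.0]
ft_force: [-3.1, 3.6, 0.5]
finger_gap: 0.0177
```

```bash
python3 look.py w37; python3 yaw.py w37
```

```text
29.5 [0.5562 0.1073 0.0381] yaw -0.041524253634613206 tilt [-0.      0.0002] [-3.1163  3.6473  0.5117] [0.7687 0.5313 0.5641] 0.01768475955944497
stock right [0.5805 0.1672] 0.00014483929 0.02092823070767527
left [0.54298073 0.17474419] -0.016003847
leg right [0.60594696 0.15603809] -0.014131546
```

Resting on the bench, flush. Release.

Emit:
step_arm --deltas '[[0.01,[0.001,-0.0008,0],[0,0,-0.003]],[0.01,[0,0,0],[0,0,0]],[0.022,[0,0,0],[0,0,0]],[0.03,[0,0,0],[0,0,0]],[0.04,[0,0,0],[0,0,0]],[0.04,[0,0,0],[0,0,0]],[0.045,[0,0,-0.01],[0,0,0]],[0.045,[0,0,-0.02],[0,0,0]]]'

```text
time: 30.22
tool_pos: [0.5534, 0.1069, 0.0666]
eef_rot: [0.721, 0.693, -0.003, -0.001]
ft_force: [0.2, -0.2, -0.3]
finger_gap: 0.0451
```

Emit:
step_arm --deltas '[[0.045,[0,0,-0.03],[0,0,0]],[0.045,[0.01,0,-0.03],[0,0,-0.015]],[0.045,[0.01,0,-0.03],[0,0,-0.015]],[0.045,[0.01,0,-0.03],[0,0,0]],[0.045,[0,0,0],[0,0,0]],[0.045,[0,0,0],[0,0,0]],[0.045,[0,0,0],[0,0,0]]]'

```text
time: 30.8
tool_pos: [0.5553, 0.1369, 0.1875]
eef_rot: [0.711, 0.704, -0.002, 0.0]
ft_force: [0.3, -0.5, -0.1]
finger_gap: 0.0451
```

```bash
python3 look.py w38
```

```text
30.8 [0.5553 0.1369 0.1875] yaw -0.009676350845807757 tilt [-0.0018  0.0003] [ 0.2669 -0.5006 -0.117 ] [-0.07   -0.0386  0.0009] 0.04506129097266153
stock right [0.5975 0.1769] 0.042086244 0.021206303859941794
```

View pics/w38.png

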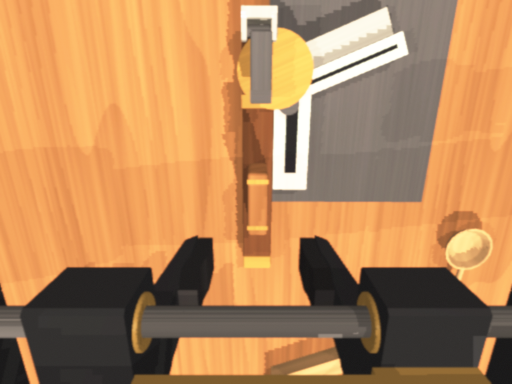

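Run:
```python
from h import *
np.set_printoptions(precision=4,suppress=True)
ang=lambda v:np.arctan2(v[1],v[0])
z=np.load('w38.npz'); P=cloud(z['d'],(env.calibration('wrist'),z['E'])); Z=P[...,2]; M=clean((Z>.0155)&(Z<.0265))
def L(n,b,ax,s,M=M):
    e=edges(P,M&b,ax,s)[:,:2]; p,v=linefit(e); v*=np.sign(v[1] if ax==0 else v[0]); a=ang(v); print(n,p,a-(np.pi/2 if ax==0 else 0),len(e)); return p,v
L('stock left',bx(225,112,275,262),0,-1)
L('fence right',bx(280,115,330,185),0,1)
L('bar outer',bx(330,20,400,95),1,-1); L('bar inner',bx(330,20,400,95),1,1)
M2=clean((Z>.009)&(Z<.0155)&bx(305,5,398,80)); L('blade upper',bx(318,5,385,80),1,-1,M2)
m=clean((Z>.055)&(Z<.068)&bx(240,165,275,240)); r=cv2.minAreaRect(P[m][:,:2].astype(np.float32)); print('rib',r)
for v in range(30,105,12): print(v,P[v,256:266:6].round(3).tolist())
for v,u in [(130,255),(150,262),(255,250),(115,260)]: print(P[v,u])
```

```text
stock left [0.5418 0.1219] -0.01540339 150
fence right [0.6056 0.161 ] -0.012814403 70
bar outer [0.6489 0.2528] 0.3811198 70
bar inner [0.655  0.2346] 0.376601 70
blade upper [0.6436 0.2764] 0.37761644 67
rib ((0.556392252445221, 0.12197701632976532), (0.05941376835107803, 0.017887931317090988), 88.90155029296875)
30 [[0.557, 0.264, 0.049], [0.562, 0.264, 0.048]]
42 [[0.557, 0.255, 0.05], [0.562, 0.255, 0.05]]
54 [[0.557, 0.247, 0.051], [0.562, 0.247, 0.05]]
66 [[0.557, 0.238, 0.05], [0.562, 0.238, 0.051]]
78 [[0.557, 0.229, 0.05], [0.562, 0.228, 0.05]]
90 [[0.557, 0.219, 0.05], [0.562, 0.219, 0.051]]
102 [[0.556, 0.21, 0.051], [0.562, 0.209, 0.051]]
[0.5552 0.1829 0.0213]
[0.5618 0.1634 0.0205]
[0.5482 0.0475 0.0205]
[0.5601 0.1968 0.0207]
```

```bash
python3 -c "
from h import *
print(env.job_done())"
```

```text
the job is handed in; nothing more can be done
None
```

The bracket's angle is copied to the mitre fence, and the job was handed in at about 31 s of the 72 s allowed. No verdict was reported.

- **Bracket:** I slid the bevel along the near edge until its blade lay flush on the second leg. I pressed it home at about 5–9 N, then let go and pushed the lever to its hard stop at about 18 N on the pad. That is more than the roughly 12 N the lever needs. I then carried the locked bevel to the fence and left it lying there.
- **Fence:** I pushed the bar round with the locked blade until the bevel stopped moving, and pressed home at about 8.5 N sideways with about 5 N against the datum edge. These are wrist force readings; the contact forces themselves can't be read.
- **Last checks (wrist camera):**

| Check | Reading | Limit |
|---|---|---|
| Bar against bracket's second leg | 0.376–0.381 against about 0.373 rad | 0.04 rad apart |
| Blade against bar | within about 0.004 rad | 0.05 rad |
| Stock against fence edge | within about 0.003 rad, under 1 mm gap | 0.05 rad, 6 mm |
| Lever paddle | level at 50 mm (fully down) | down |

  The bevel lay flat and the gripper was clear of everything.

- **Disagreements:** The first two bracket presses had the stock turned 0.015–0.02 rad off the bracket edge, so I realigned it and pressed again before locking. The scene camera's angles scattered by 0.02 rad or more, so I relied on the wrist camera.
- **Not checked:** I did not measure the tin, spoon and sanding block at the end, but no move went near them.

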